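# Pour the cedar balls into the tilt-out bin and shut it

## Robot

A 6-joint arm with a two-finger parallel gripper is mounted at the origin on the work surface. World frame = base frame: x ahead of the robot, y to its left, z up, the work surface at z = 0. Lengths are in mm, angles in rad, forces in N, time in s.
With the tool pointing down it reaches from about 275 to 750 mm from the base axis. Payload 10.2 kg.
Tool frame: the origin (TCP) lies midway between the tips of the shut fingers; the grasp point (between the pads) lies 19 mm behind it; z points along the fingers, y is the line along which they close (so a half turn about z gives the same grasp; the last joint's range is limited). The gripper opens to 85 mm and grips with 20 to 120 N. Pads are 22 mm wide; open, the fingers measure 114 mm over their backs; the gripper's body (76 mm by 85 mm) begins 54 mm behind the grasp point. The pads swing forward as they close: fully open they stand 13 mm farther back than shut.
Start: joints at [-1.559, 0.313, 1.498, -0, 1.331, -0.223], TCP at [122.127, -510.604, 201.394] pointing down, gripper open.
Joint ranges: [-2.94, 2.94], [-0.97, 2.17], [0.19, 2.56], [-1.23, 4.37], [0.02, 3.11], [-2.88, 2.88]. Speed limits (rad/s): [2.39, 2.39, 3.01, 3.14, 3.14, 3.14].

## Interface

Orientations are given as a unit quaternion [w, x, y, z].
In Python, from rig import sense, capture, finish_job, find_in, place_of gives the robot as it stands. The module is installed in compiled form; this text tells all that it offers.
- The arm moves only by the shell command python3 -m jog 'ROWS' [FORCE]. ROWS is JSON, a list of rows, each an object of numbers: "tx", "ty", "tz": the shift along the tool's x, y, z in mm; "ax", "ay", "az": the turn, a rotation vector about the tool's x, y, z in rad; "jaw": the closure, from -1 (fully open) to 1 (shut), so that 0 is half open. In form: [{"tx": .., "ty": .., "tz": .., "ax": .., "ay": .., "az": .., "jaw": ..}, ...]. A call has 1 to 5 rows; each row shifts and turns the commanded pose from where the row before left it, along the tool's axes as they then stand; what a row does not reach is not made up. A row lasts 1/8 s, in which the tool goes at most 62.5 mm and 10.7 degrees, less where a joint would pass 70% of its speed; a pose out of reach is approached as far as the arm can. A call with a gripper value outside its range is refused whole. The fingers move at their own pace and stop on an object; FORCE is the grip in N (left out, the last holds). Time passes only in rows, so rows that do not move let the fingers close. It gives the time, the measured TCP pose, the force, the opening and the grip force at its end, in the units of the state.
- sense(): the state, without advancing time (a new reading comes with each control period).
- capture(name): name is "scene" or "side" or "wrist"; returns a dict with "color" (480x640x3 uint8, red, green, blue), "depth" (480x640 float32, mm along the optical axis (not along the pixel's ray), 0 where there is no reading), "fx", "fy", "cx", "cy" (pixels), "camera_from_world" (4x4, takes a point from world to camera coordinates); the wrist camera has in their place "mount" (4x4, takes a point from camera to tool coordinates, whose origin is the TCP and whose axes are the flange's). Camera axes: x right, y up, looking along -z (the intrinsics and any distortion apply to the point x, -y, -z); pixel columns grow to the right and rows downward; lengths in mm; the calibration is good to about 2 mm. A picture is of the moment at which its call begins: read the wrist's pose just before it.
- finish_job(): hands the job in; it is judged then, once.
Trained networks look in the newest picture that a camera, given by its name, has taken for a name from the list of things; names that differ only in an ending like _2 or _b are one class to them, and where a whole thing is asked for, a point or a joint stands for the part that bears it (a point fixed in the world has none). Each returns a list of dicts, best first, with "conf" (0 to 1); they miss things now and then, are a little off and sometimes report something else, mostly with a low value. They report only what shows in the picture. A call takes as long as a camera call. They do not tell look-alikes from the thing itself.
- find_in(query, camera): "centre" ([column, row] in pixels, amid what is visible of it).
- place_of(query, camera): "centre" ([column, row] in pixels: a listed point, or the origin of a listed thing).
The state is a dict: "time_s": time; "joints": joint angles; "dq": joint speeds; "tau": joint torques, N m; "eef_pos": TCP position; "ee_rot": TCP orientation; "force": force on the tool from outside, world axes, zero at the start; "wrist_torque": the same for the moment, N m; "grip_width": opening from 0.0 (shut) to 1.0 (fully open); "grip_force": force on a finger pad.
Only numpy, scipy, OpenCV 4.12 (cv2) and the standard library are available. Lean on these libraries where they do the work, as an engineer would, in place of code of your own. Each camera call takes 0.05 s, during which the arm holds its last target. There are 200 camera calls.

## Task

Pour the two cedar balls out of the blue jug into the tilted-out yellow bin: turn the jug so that its spout faces the bin's mouth and tip it so they roll out over the spout. Then stand the empty jug upright on the ledge, let go of it, and push the bin fully shut with both balls inside. Do not knock over or shove the cologne, brush, comb, cream jar, roll-on or polish tin.

Things in the scene. Friction and masses are not known exactly. Their poses are not given: they have to be found in the camera images.
- jug_mid (a point): Centre of the blue rigid plastic jug, 57.5 mm above its underside when upright. Jug: 115 mm high, 130 g, outside diameter 92 mm at the foot and 114 mm at the rim, 4 mm walls, 5 mm floor. Its x axis points to the spout (level when upright), z up through the mouth. The handle is opposite the spout.
- jug_handle (a point): Middle of the jug's upright handle bar, 98 mm behind the jug's centre (its -x), 62 mm above its underside. Bar: 16 mm wide (jug's y), 20 mm deep (jug's x), 92 mm tall, with 30 mm or more free between it and the wall; held to the jug at its top and foot. Same axes as the jug.
- jug_spout (a point): Tip of the spout at rim height, 100 mm ahead of the jug's centre, 115 mm above its underside. Same axes as the jug. The spout is a channel, flat-bottomed, 40 mm wide at the tip, sloping outward about 26 degrees from upright over the jug's full height; the balls start to roll out over it when the jug is tipped spout-down by about 65 degrees, and 85 empties it.
- ball_a_center (a point): Centre of cedar wood ball a, 46 mm diameter, 22 g, reddish brown; starts lying in the jug.
- ball_b_center (a point): Centre of cedar wood ball b, 46 mm diameter, 22 g, reddish brown; starts lying in the jug.
- bin_case: Fixed cream case of the tilt-out bin, 130 mm deep, 230 mm wide, 172 mm high; its top is cut back 40 mm from the front. Origin on the ledge at the foot of its open front face, midway along it; x points into the case (away from the robot), y along its width, z up.
- bin (a joint): Tilt of the yellow bin about a level hinge at the case's front face, 20 mm above the ledge: 0 is fully shut (front panel upright, flush with the case front), 0.6 fully tilted out towards the robot. Stays where it is left; about 1 N on the top of the front panel moves it when pushed along its arc: the lip rises a little as it shuts.
- bin_in (a point): Middle of the inside of the yellow bin, 47 mm behind its front face and 45 mm above its underside; tilts with the bin. Axes as the case's when shut. The bin is a bucket 93 mm deep, 204 mm wide, back and cheeks 90 mm high, 5 mm walls; its front panel is 134 mm high.
- bin_mouth (a point): Centre of the bin's open mouth, 10 mm above the top of its back and cheeks (47 mm behind the front face, 100 mm above its underside); tilts with the bin. Tilted out, it lies about over the case's front edge, 130 mm above the ledge.
- bin_lip (a point): Front edge of the yellow pull lip on the bin's front panel: the lip is 120 mm wide, 10 mm thick, stands 10 mm out of the panel 124 mm above the bin's underside; tilts with the bin.
- cologne: Amber glass cologne bottle with black cap, 36 x 60 x 109 mm, origin under its centre. Bystander.
- shoe_brush: Wooden shoe brush, 150 x 48 x 42 mm, bristles down, long along x, origin under its centre. Bystander.
- comb: Pink plastic comb lying flat, 170 x 32 x 5 mm, long along x, origin under its centre. Bystander.
- cream_jar: White cream jar with blue lid, 72 mm diameter, 62 mm high, origin under its centre. Bystander.
- roll_on: Green roll-on deodorant, 44 mm diameter, 108 mm high, origin under its centre. Bystander.
- polish_tin: Red shoe polish tin lying flat, 76 mm diameter, 22 mm high, origin under its centre. Bystander.
There are look-alikes about, which are no part of the job. What is shaped like the part that bears ball_b_center but purple or turquoise is not meant.

How it is judged:
By the outcome, as a careful person would: the job done as asked, in the order asked, and still so for the second after the job is handed in, with the robot touching nothing.
It also fails if it takes over 72 s, if anything falls off the work surface, if the arm or the gripper's body presses on something with over 40 N, if the wrist force passes 120 N, or if a joint passes its speed limit or range.

## Working session

There is one attempt and no reset: what is moved stays moved. The work goes in short steps, Python scripts to look and compute and a shell command to move; the robot and the scene stay as the last step left them, time stands still between calls to the robot, and variables do not carry over. Pictures are saved under pics/ and viewed, at most 10 in all, crops included, and the job is handed in when it is done.

```bash
mkdir -p pics
cat > h.py <<'E'
import numpy as np, cv2
from rig import sense, capture, find_in, place_of
from scipy.spatial.transform import Rotation as R
def T_tool():
    s=sense(); T=np.eye(4); q=s['ee_rot']; T[:3,:3]=R.from_quat([q[1],q[2],q[3],q[0]]).as_matrix(); T[:3,3]=s['eef_pos']; return T
def cap(n):
    T=T_tool(); c=capture(n)
    c['W']=T@c['mount'] if n=='wrist' else np.linalg.inv(c['camera_from_world'])
    return c
def cloud(c):
    d=c['depth']; v,u=np.mgrid[:480,:640]
    P=np.stack([(u-c['cx'])/c['fx']*d,-(v-c['cy'])/c['fy']*d,-d,np.ones_like(d)],-1)
    return (P@c['W'].T)[...,:3]
def ray(c,px,z):
    "intersect pixel ray with plane of height z"
    r=c['W'][:3,:3]@np.array([(px[0]-c['cx'])/c['fx'],-(px[1]-c['cy'])/c['fy'],-1]); o=c['W'][:3,3]
    return o+r*(z-o[2])/r[2]
def save(c,n,crop=None,s=1):
    im=c['color'][...,::-1]
    if crop: im=im[crop[1]:crop[3],crop[0]:crop[2]]
    cv2.imwrite('pics/'+n,cv2.resize(im,None,fx=s,fy=s))
E
python3 - <<'E'
from h import *
np.set_printoptions(precision=1,suppress=True)
print(sense())
for n in('scene','side'):
    c=cap(n); save(c,n+'0.png'); print(n,[k for k in c],c['W'][:3,3])
    for q in('jug_mid','jug_handle','jug_spout','ball_b_center','bin_case','bin_mouth','bin_lip','cologne','shoe_brush','comb','cream_jar','roll_on','polish_tin'):
        P=cloud(c)
        for r in place_of(q,n)[:4]:
            u,v=map(int,r['centre'])
            print(q,[u,v],round(r['conf'],2),P[min(v,479),min(u,639)] if 0<=u<640 and 0<=v<480 else '')
E
```

```text
{'time_s': 0.0, 'joints': array([-1.6,  0.3,  1.5,  0. ,  1.3, -0.2]), 'dq': array([-0., -0.,  0., -0.,  0., -0.]), 'tau': array([ -0. , -41.2, -26. ,  -0. ,   0. ,   0. ]), 'eef_pos': array([ 122.1, -510.3,  200.8]), 'ee_rot': array([-0. ,  1. ,  0.1,  0. ]), 'force': array([ 0.4, -0.1,  0.5]), 'wrist_torque': array([-0.1, -0. ,  0. ]), 'grip_force': 0.0, 'grip_width': 1.0038106331610397}
scene ['color', 'depth', 'fx', 'fy', 'cx', 'cy', 'camera_from_world', 'W'] [1217.8 -213.   963.2]
jug_mid [241, 277] 0.83 [ 588.  -151.9   61.1]
jug_handle [195, 302] 0.9 [ 621.9 -259.4   71.8]
jug_spout [272, 242] 0.75 [554.6 -66.5 106.8]
ball_b_center [185, 283] 0.89 [ 548.2 -271.    45.5]
ball_b_center [235, 274] 0.62 [ 581.  -162.6   68.8]
bin_lip [373, 209] 0.83 [566.1 169.6 132.7]
cologne [264, 368] 0.6 [ 800.6 -166.3   43.9]
shoe_brush [98, 306] 0.68 [ 537.2 -458.3   41.9]
shoe_brush [277, 221] 0.48 [416.  -16.6   5.4]
comb [279, 218] 0.82 [406.5  -8.3   3.4]
comb [389, 244] 0.23 [694.7 141.6 172. ]
comb [100, 306] 0.22 [ 541.4 -453.3   45.5]
cream_jar [128, 365] 0.82 [ 705.8 -413.    56.4]

[... 716 characters left out ...]
.9  38.4]
bin_lip [302, 311] 0.89 [557.4 190.6 126.1]
bin_lip [399, 294] 0.68 [415.4 -10.6   1.6]
bin_lip [357, 156] 0.64 [ 668.8 -375.3   32. ]
cologne [283, 197] 0.66 [ 773.  -135.6   50.2]
cologne [402, 296] 0.51 [407.9 -11.   -2.4]
shoe_brush [420, 160] 0.73 [ 509.5 -448.8   15.6]
shoe_brush [297, 464] 0.71 [450.5 435.2  56.9]
shoe_brush [284, 199] 0.68 [ 771.1 -136.6   42.9]
comb [402, 296] 0.97 [407.9 -11.   -2.4]
cream_jar [360, 154] 0.89 [ 663.8 -384.7   33.5]
cream_jar [304, 309] 0.5 [556.5 183.7 124. ]
roll_on [421, 160] 0.66 [ 506.1 -445.5   19.4]
roll_on [293, 463] 0.6 [457.2 437.   58.6]
roll_on [351, 225] 0.5 [ 595.9 -160.4    0.3]
polish_tin [220, 434] 0.57 [610.9 437.2  22.3]
```

View pics/scene0.png

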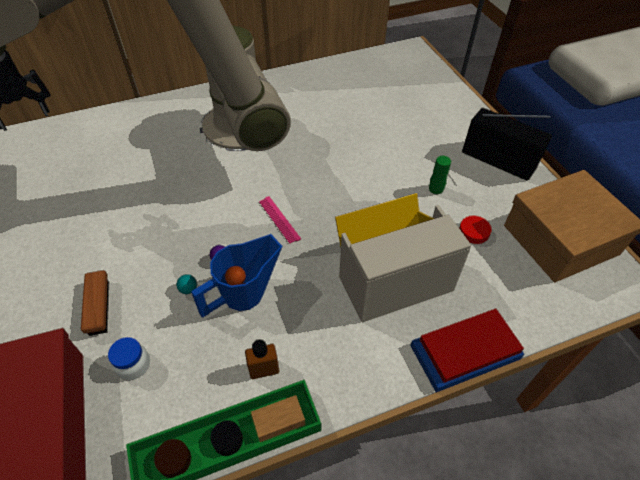

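View pics/side0.png

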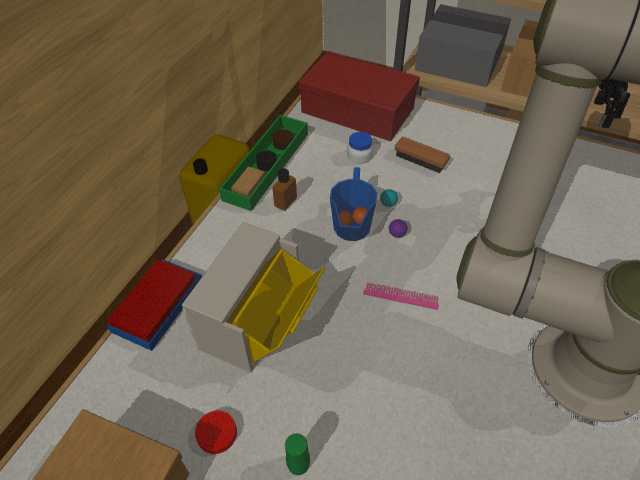

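The jug, with two brown-orange balls inside, is at scene (235,280). The balls to be poured are at scene (235,274) and side (347,217) and (361,215). Look-alikes are the turquoise ball at scene (186,284) and the purple one at (217,252), both loose on the table. I choose the two balls in the jug. The bin is at scene (400,245), tilted towards the robot.

Run:
```python
from h import *
np.set_printoptions(precision=1,suppress=True)
C={n:cap(n) for n in('scene','side')}
save(C['side'],'crop1.png',(310,150,450,260),4)
J=[];K=[];Y=[]
for n,c in C.items():
    P=cloud(c); hsv=cv2.cvtColor(c['color'],cv2.COLOR_RGB2HSV); ok=c['depth']>0
    h,s,v=[hsv[...,i].astype(int) for i in range(3)]
    box=(P[...,0]>480)&(P[...,0]<720)&(P[...,1]>-330)&(P[...,1]<-20)&(P[...,2]>8)
    J.append(P[ok&box&(h>105)&(h<125)&(s>130)])
    b2=(P[...,0]>480)&(P[...,0]<800)&(P[...,1]>0)&(P[...,1]<340)
    K.append(P[ok&b2&(P[...,2]>160)&(P[...,2]<185)&(s<90)])
    Y.append(P[ok&b2&(h>20)&(h<35)&(s>150)])
    print(n,len(J[-1]),len(K[-1]),len(Y[-1]))
    k=K[-1]; r=cv2.minAreaRect(k[:,:2].astype(np.float32)); print('case top',r,k[:,2].mean()); print(cv2.boxPoints(r))
    y=Y[-1]; print('yellow max z',np.percentile(y[:,2],[50,95,99,100])); t=y[y[:,2]>np.percentile(y[:,2],95)]; print(t.mean(0),t.min(0),t.max(0))
    j=J[-1]; z=j[j[:,2]>100]; print('jug top',z.mean(0)); r=cv2.minAreaRect(j[:,:2].astype(np.float32)); print(r,cv2.boxPoints(r).ravel())
    for a in ('jug_handle','jug_spout','jug_mid'):
        for q in place_of(a,n)[:3]: print(a,q['conf'],ray(c,q['centre'],{'jug_handle':62,'jug_spout':115,'jug_mid':57.5}[a]))
    for q in place_of('bin_mouth',n)[:2]: print('mouth',q['conf'],ray(c,q['centre'],130))
    for q in place_of('bin_lip',n)[:2]: print('lip',q['conf'],ray(c,q['centre'],130))
    for q in place_of('bin_case',n)[:2]: print('case',q['conf'],ray(c,q['centre'],0))
np.savez('pts.npz',j=np.vstack(J),js=J[0],y=np.vstack(Y))
j=np.vstack(J); t=j[(j[:,2]>108)&(j[:,2]<122)]
from scipy.optimize import least_squares
print('rim pts',len(t))
# model: points must be within rim; fit circle with robust loss
r=least_squares(lambda p:np.hypot(t[:,0]-p[0],t[:,1]-p[1])-56,[590,-160],loss='soft_l1',f_scale=2); print('rim centre',r.x,r.cost)
# handle pts: far from centre >80 on the -y side
d=np.hypot(*(j[:,:2]-r.x).T); hh=j[(d>85)&(j[:,1]<r.x[1])]; print('handle',len(hh),hh.mean(0),hh.min(0),hh.max(0)); ss=t[(np.hypot(*(t[:,:2]-r.x).T)>90)]; print('spout tip',len(ss),ss.mean(0))
```

```text
scene 3629 4338 2503
case top ((693.0746459960938, 181.23013305664062), (231.72573852539062, 129.90960693359375), 89.9742431640625) 171.48594811299282
[[628.1  65.4]
 [758.   65.3]
 [758.1 297.1]
 [628.2 297.1]]
yellow max z [107.7 134.2 137.6 170.4]
[565.3 181.2 137.2] [558.4  74.1 134.2] [665.6 280.6 170.4]
jug top [ 587.6 -149.7  109.6]
((587.6752319335938, -150.7134246826172), (170.3451690673828, 167.1916961669922), 65.04744720458984) [ 476.  -192.7  627.5 -263.2  699.4 -108.8  547.8  -38.2]
jug_handle 0.85 [ 617.1 -253.2   62. ]
jug_spout 0.66 [560.4 -60.2 115. ]
jug_spout 0.27 [ 742.5 -390.   115. ]
jug_mid 0.89 [ 583.9 -149.9   57.5]
jug_mid 0.53 [ 570.6 -162.2   57.5]
jug_mid 0.36 [ 798.9 -166.8   57.5]
mouth 0.88 [617.  178.3 130. ]
mouth 0.62 [ 839.4 -172.5  130. ]
lip 0.85 [564.2 173.  130. ]
case 0.4 [ 508.  -468.3    0. ]
side 1666 4529 5510
case top ((693.464599609375, 182.28836059570312), (129.82211303710938, 231.95079040527344), 0.07128947973251343) 171.2694209000807
[[628.4 298.2]
 [628.7  66.2]
 [758.5  66.4]
 [758.2 298.3]]
yellow max z [ 66.9 139.1 144.9 147.9]
[657.5 184.7 143.3] [558.   79.  139.1] [664.6 280.1 147.9]
jug top [ 593.1 -158.   110.1]
((592.0507202148438, -153.2113037109375), (204.70306396484375, 111.61311340332031), 87.72209930419922) [ 532.2 -253.3  643.7 -257.7  651.9  -53.2  540.4  -48.7]
jug_handle 0.66 [ 631.8 -255.1   62. ]
jug_handle 0.61 [600.7 444.3  62. ]
jug_spout 0.8 [557.9 -60.6 115. ]
jug_mid 0.57 [ 590.8 -147.7   57.5]
mouth 0.96 [616.4 188.5 130. ]
lip 0.79 [549.9 188.3 130. ]
lip 0.62 [394.7  70.9 130. ]
case 0.82 [631.2 185.5   0. ]
rim pts 985
rim centre [ 589.8 -148.5] 22998.693215767664
handle 405 [ 621.7 -244.4   76.1] [ 483.9 -259.6   18.2] [ 631.8 -175.6  111.6]
spout tip 171 [ 577.6 -112.6  113.5]
```

View pics/crop1.png

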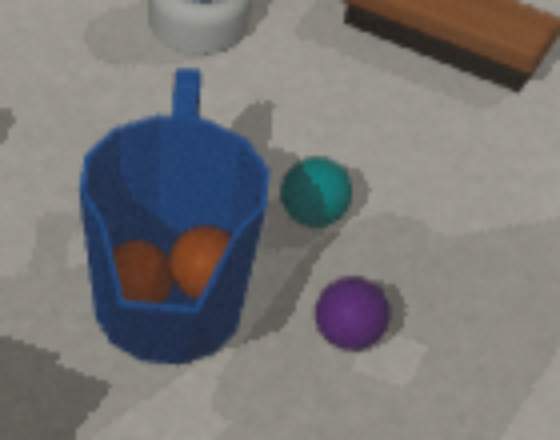

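The crop shows both brown balls in the jug, at crop (142,272) and (203,262), with the spout towards the viewer. The turquoise and purple balls lie loose beside it. The points agree with the given sizes: handle to spout measures about 200 mm, and the case front is at x≈628, y≈182.

I'll grasp the handle with the tool pitched 45° along the jug's x axis.

```bash
cat >> h.py <<'E'
np.set_printoptions(precision=3,suppress=True)
def pose(yaw,tilt):
    "tool x=d at yaw(deg), tilted by tilt deg toward d (ay+)"
    a=np.radians(yaw); d=np.array([np.cos(a),np.sin(a),0]); y=np.array([d[1],-d[0],0])
    Rm=np.stack([d,y,[0,0,-1.]],1); return Rm@R.from_euler('y',tilt,degrees=True).as_matrix()
def delta(p,Rt):
    T=T_tool(); dp=np.array(p)-T[:3,3]; rv=R.from_matrix(T[:3,:3].T@Rt).as_rotvec()
    print('pos',T[:3,3],'z',T[:3,2],'shift now-frame',T[:3,:3].T@dp,'shift target-frame',Rt.T@dp,'rv',rv,np.degrees(np.linalg.norm(rv)))
E
python3 - <<'E'
from h import *
d=np.array([-.318,.948,0]);G=np.array([622,-249,62])
Rt=pose(108.5,45); print(Rt); pre=G-113*Rt[:,2]; print('pre',pre); delta(pre+[0,0,60],Rt); delta(pre+[0,0,60],pose(108.5,0))
E
```

```text
[[-0.224  0.948 -0.224]
 [ 0.671  0.317  0.671]
 [ 0.707  0.    -0.707]]
pre [ 647.354 -324.774  141.903]
pos [ 122.126 -510.609  201.41 ] z [-0. -0. -1.] shift now-frame [554.051 -58.533  -0.509] shift target-frame [  7.119 557.052   6.421] rv [ 0.648  0.593 -1.564] 102.79977042649706
pos [ 122.126 -510.609  201.41 ] z [-0. -0. -1.] shift now-frame [554.051 -58.533  -0.509] shift target-frame [  9.574 557.052  -0.493] rv [ 0.     0.    -1.659] 95.04600846267613
```

```bash
python3 -m jog '[{"tx":50,"ty":-5.5,"jaw":-0.2},{"tx":50,"ty":-5.5,"jaw":-0.2},{"tx":50,"ty":-5.5,"jaw":-0.2},{"tx":50,"ty":-5.5,"jaw":-0.2},{"tx":50,"ty":-5.5,"jaw":-0.2}]' 90; python3 -m jog '[{"tx":50,"ty":-5.5},{"tx":50,"ty":-5.5},{"tx":50,"ty":-5.5},{"tx":50,"ty":-5.5},{"tx":50,"ty":-5.5}]'; python3 -m jog '[{"tx":50,"ty":-5.5},{"az":-0.165},{"az":-0.165},{"az":-0.165},{"az":-0.165}]'; python3 -m jog '[{"az":-0.165},{"az":-0.165},{"az":-0.165},{"az":-0.165},{"az":-0.165}]';  python3 -m jog '[{"ay":0.15},{"ay":0.15},{"ay":0.15},{"ay":0.15},{}]'
python3 - <<'E'
from h import *
G=np.array([622,-249,62]);Rt=pose(108.5,45); delta(G-113*Rt[:,2],Rt); s=sense(); print(s['joints'],s['grip_width'],s['time_s'])
E
```

```text
pos [ 122.126 -510.609  201.41 ] z [-0. -0. -1.] shift now-frame [554.052 -58.536  59.491] shift target-frame [-35.308 557.052  48.848] rv [ 0.648  0.593 -1.564] 102.79977042649706
[-1.559  0.313  1.498 -0.     1.331 -0.223] 1.0017292540076315 2.1schema error: expected keys tx, ty, tz, ax, ay, az, jaw
schema error: expected keys tx, ty, tz, ax, ay, az, jaw
schema error: expected keys tx, ty, tz, ax, ay, az, jaw
schema error: expected keys tx, ty, tz, ax, ay, az, jaw
schema error: expected keys tx, ty, tz, ax, ay, az, jaw
```

```bash
python3 -m jog '[{"tx":50,"ty":-5.5,"tz":0,"ax":0,"ay":0,"az":0,"jaw":-0.2},{"tx":50,"ty":-5.5,"tz":0,"ax":0,"ay":0,"az":0,"jaw":-0.2},{"tx":50,"ty":-5.5,"tz":0,"ax":0,"ay":0,"az":0,"jaw":-0.2},{"tx":50,"ty":-5.5,"tz":0,"ax":0,"ay":0,"az":0,"jaw":-0.2},{"tx":50,"ty":-5.5,"tz":0,"ax":0,"ay":0,"az":0,"jaw":-0.2}]' 90
python3 -m jog '[{"tx":50,"ty":-5.5,"tz":0,"ax":0,"ay":0,"az":0,"jaw":-0.2},{"tx":50,"ty":-5.5,"tz":0,"ax":0,"ay":0,"az":0,"jaw":-0.2},{"tx":50,"ty":-5.5,"tz":0,"ax":0,"ay":0,"az":0,"jaw":-0.2},{"tx":50,"ty":-5.5,"tz":0,"ax":0,"ay":0,"az":0,"jaw":-0.2},{"tx":50,"ty":-5.5,"tz":0,"ax":0,"ay":0,"az":0,"jaw":-0.2}]'
python3 -m jog '[{"tx":50,"ty":-5.5,"tz":0,"ax":0,"ay":0,"az":0,"jaw":-0.2},{"tx":0,"ty":0,"tz":0,"ax":0,"ay":0,"az":-0.165,"jaw":-0.2},{"tx":0,"ty":0,"tz":0,"ax":0,"ay":0,"az":-0.165,"jaw":-0.2},{"tx":0,"ty":0,"tz":0,"ax":0,"ay":0,"az":-0.165,"jaw":-0.2},{"tx":0,"ty":0,"tz":0,"ax":0,"ay":0,"az":-0.165,"jaw":-0.2}]'
python3 -m jog '[{"tx":0,"ty":0,"tz":0,"ax":0,"ay":0,"az":-0.165,"jaw":-0.2},{"tx":0,"ty":0,"tz":0,"ax":0,"ay":0,"az":-0.165,"jaw":-0.2},{"tx":0,"ty":0,"tz":0,"ax":0,"ay":0,"az":-0.165,"jaw":-0.2},{"tx":0,"ty":0,"tz":0,"ax":0,"ay":0,"az":-0.165,"jaw":-0.2},{"tx":0,"ty":0,"tz":0,"ax":0,"ay":0,"az":-0.165,"jaw":-0.2}]'
python3 -m jog '[{"tx":0,"ty":0,"tz":0,"ax":0,"ay":0.16,"az":-0.165,"jaw":-0.2},{"tx":0,"ty":0,"tz":0,"ax":0,"ay":0.16,"az":0,"jaw":-0.2},{"tx":0,"ty":0,"tz":0,"ax":0,"ay":0.16,"az":0,"jaw":-0.2},{"tx":0,"ty":0,"tz":0,"ax":0,"ay":0.16,"az":0,"jaw":-0.2},{"tx":0,"ty":0,"tz":0,"ax":0,"ay":0.15,"az":0,"jaw":-0.2}]'
python3 - <<'E'
from h import *
G=np.array([622,-249,62]);Rt=pose(108.5,45); delta(G-113*Rt[:,2],Rt); s=sense(); print(s['joints'],s['grip_width'],s['time_s'])
E
```

```text
time_s: 2.72
eef_pos: [360.4, -425.0, 201.5]
ee_rot: [0.0, 0.993, 0.117, 0.0]
force: [0.2, -0.1, 0.3]
grip_width: 0.597
grip_force: 0.0
time_s: 3.35
eef_pos: [597.1, -340.0, 201.4]
ee_rot: [0.0, 0.993, 0.117, -0.0]
force: [-0.5, 0.6, 0.4]
grip_width: 0.598
grip_force: 0.0
time_s: 3.98
eef_pos: [643.0, -323.8, 201.1]
ee_rot: [-0.0, 0.9, 0.435, -0.0]
force: [0.3, -0.4, -0.1]
grip_width: 0.599
grip_force: 0.0
time_s: 4.6
eef_pos: [643.0, -323.8, 201.2]
ee_rot: [-0.0, 0.65, 0.76, -0.0]
force: [0.1, 0.2, 0.3]
grip_width: 0.599
grip_force: 0.0
time_s: 5.22
eef_pos: [606.1, -297.7, 187.8]
ee_rot: [-0.286, 0.559, 0.743, 0.231]
force: [0.5, 0.1, 0.5]
grip_width: 0.6
grip_force: 0.0
pos [ 606.142 -297.749  187.771] z [-0.167  0.663 -0.73 ] shift now-frame [-58.937  31.352   8.72 ] shift target-frame [-59.802  30.507   5.065] rv [ 0.053  0.034 -0.02 ] 3.775826183412893
[-0.783  1.198  0.188  0.523  2.36  -0.803] 0.6003840595634616 5.225
```

```bash
cat > rec.py <<'E'
from h import *
s=sense(); open('samples.txt','a').write(' '.join(map(str,[*s['joints'],*s['eef_pos'],*s['ee_rot']]))+'\n')
E
python3 rec.py
python3 -m jog '[{"tx":0,"ty":0,"tz":0,"ax":0,"ay":-0.16,"az":0,"jaw":-0.2},{"tx":0,"ty":0,"tz":0,"ax":0,"ay":-0.16,"az":0,"jaw":-0.2}]'; python3 rec.py
python3 -m jog '[{"tx":0,"ty":0,"tz":0,"ax":0,"ay":-0.16,"az":0,"jaw":-0.2},{"tx":0,"ty":0,"tz":0,"ax":0,"ay":-0.16,"az":0,"jaw":-0.2}]' >/dev/null; python3 rec.py
python3 -m jog '[{"tx":-40,"ty":20,"tz":20,"ax":0,"ay":-0.05,"az":0,"jaw":-0.2}]' >/dev/null; python3 rec.py
echo "-1.559 0.313 1.498 0 1.331 -0.223 122.127 -510.604 201.394 0 .99317 .1167 0" >> samples.txt
python3 - <<'E'
from h import *
from scipy.optimize import least_squares
D=np.loadtxt('samples.txt')
E=lambda ax,a:R.from_euler(ax,a).as_matrix()
def fk(q,p):
    # bases: shoulder offset b (lateral), a1, h ; L2 ; L3,e3 ; L6 ; wrist lateral c (post roll)
    a1,b,h,L2,L3,e3,L6,c=p
    A=E('z',q[0]);B=A@E('y',q[1]);C=B@E('y',q[2]);F=C@E('z',q[3]);G=F@E('y',q[4])
    return A@[a1,b,h]+B@[0,0,L2]+C@[e3,0,L3]+F@[0,c,0]+G@[0,0,L6]
f=lambda p:np.concatenate([fk(d[:6],p)-d[6:9] for d in D]+[.01*(np.array(p)-[0,100,200,400,400,0,250,0])])
r=least_squares(f,[0,100,200,400,400,0,250,0]); print(r.x, r.fun[:-8].reshape(-1,3))
print(D[:,:6])
E
```

```text
time_s: 5.48
eef_pos: [606.3, -298.6, 186.3]
ee_rot: [-0.161, 0.589, 0.78, 0.136]
force: [1.6, 0.4, 1.5]
grip_width: 0.602
grip_force: 0.0
[  1.983 116.187 202.752 438.227 396.048  39.857 285.369   0.05 ] [[-0.019  0.003 -0.001]
 [-0.034 -0.003 -0.014]
 [-0.003 -0.062  0.005]
 [-0.024 -0.051  0.017]
 [ 0.141  0.012 -0.008]]
[[-0.783  1.198  0.188  0.523  2.36  -0.803]
 [-0.733  0.913  0.618  0.258  1.951 -0.955]
 [-0.663  0.709  0.919  0.079  1.579 -0.939]
 [-0.657  0.799  0.81   0.051  1.56  -0.934]
 [-1.559  0.313  1.498  0.     1.331 -0.223]]
```

```bash
cat >> h.py <<'E'
from scipy.optimize import least_squares
PK=[1.983,116.187,202.752,438.227,396.048,39.857,285.369,.05]
_E=lambda ax,a:R.from_euler(ax,a).as_matrix()
def fk(q):
    a1,b,h,L2,L3,e3,L6,c=PK
    A=_E('z',q[0]);B=A@_E('y',q[1]);C=B@_E('y',q[2]);F=C@_E('z',q[3]);G=F@_E('y',q[4])
    return A@[a1,b,h]+B@[0,0,L2]+C@[e3,0,L3]+F@[0,c,0]+G@[0,0,L6], G@_E('z',q[5]+K6)
K6=0
def _k6():
    D=np.loadtxt('samples.txt'); o=[]
    for d in D: o.append(R.from_matrix(fk(d[:6])[1].T@R.from_quat(d[[10,11,12,9]]).as_matrix()).as_rotvec())
    return np.array(o)
LO=np.array([-2.94,-.97,.19,-1.23,.02,-2.88]);HI=np.array([2.94,2.17,2.56,4.37,3.11,2.88])
def ik(p,Rt,q0):
    def f(q):
        P,M=fk(q); return np.concatenate([(P-p)/100,R.from_matrix(M.T@Rt).as_rotvec()])
    r=least_squares(f,np.clip(q0,LO+.01,HI-.01),bounds=(LO,HI)); return r.x,np.linalg.norm(r.fun[:3])*100,np.degrees(np.linalg.norm(r.fun[3:])),np.min(np.r_[r.x-LO,HI-r.x])
def tcp(ref,jp,yaw,jt,phi,g=17):
    "TCP pos/rot when jug point jp (jug frame, from underside centre) is at ref; jug tipped jt deg, grasp tilt phi"
    Rt=pose(yaw,phi-jt); a=np.radians(yaw)
    J=R.from_euler('z',yaw,degrees=True).as_matrix()@R.from_euler('y',jt,degrees=True).as_matrix()
    return np.array(ref)+J@(np.array([-98,0,62])-jp)+g*Rt[:,2],Rt
E
python3 - <<'E'
import h; from h import *
o=_k6() if '_k6' in globals() else h._k6(); print(o)
h.K6=np.mean(o[:,2])if abs(np.mean(o[:,2]))<3 else np.pi
h0=[622,-249,62]; S=np.array([100,0,115.])
q0=np.array([-.66,.8,.8,.05,1.56,-.93])
for phi in (0,10,15,20,25,30,35,40):
    Rt=pose(108.5,phi); out=[]
    q=q0
    for p in (np.array(h0)-103*Rt[:,2]+[0,0,0],np.array(h0)+17*Rt[:,2]):
        x=ik(p,Rt,q); q=x[0]; out.append([round(v,2) for v in x[1:]])
    for tip,yaw,jt in (([595,-40,215],108.5,0),([600,60,240],90,0),([605,90,215],90,55),([605,118,190],90,70),([605,118,180],90,88)):
        p,M=tcp(tip,S,yaw,jt,phi); x=ik(p,M,q); q=x[0]; out.append([round(v,2) for v in x[1:]])
    print(phi,out,q)
E
```

```text
[[-0.     0.     1.571]
 [-0.     0.     1.571]
 [-0.     0.     1.571]
 [-0.    -0.     1.571]
 [-0.    -0.     1.572]]
0 [[np.float64(0.0), np.float64(0.0), np.float64(0.86)], [np.float64(0.0), np.float64(0.0), np.float64(0.99)], [np.float64(0.0), np.float64(0.0), np.float64(0.77)], [np.float64(0.0), np.float64(0.0), np.float64(1.06)], [np.float64(0.0), np.float64(0.0), np.float64(0.27)], [np.float64(0.0), np.float64(0.0), np.float64(0.04)], [np.float64(2.4), np.float64(14.99), np.float64(0.0)]] [ 0.306  0.701  0.974 -1.23   1.846  0.197]
10 [[np.float64(0.0), np.float64(0.0), np.float64(0.66)], [np.float64(0.0), np.float64(0.0), np.float64(0.87)], [np.float64(0.0), np.float64(0.0), np.float64(0.64)], [np.float64(0.0), np.float64(0.0), np.float64(1.02)], [np.float64(0.0), np.float64(0.0), np.float64(0.44)], [np.float64(0.0), np.float64(0.0), np.float64(0.2)], [np.float64(0.77), np.float64(4.99), np.float64(0.0)]] [ 0.308  0.698  0.982 -1.23   1.836  0.201]
15 [[np.float64(0.0), np.float64(0.0), np.float64(0.54)], [np.float64(0.0), np.float64(0.0), np.float64(0.8)], [np.float64(0.0)
[... 1722 characters left out ...]
float64(0.22)], [np.float64(0.0), np.float64(0.0), np.float64(0.93)], [np.float64(0.0), np.float64(0.0), np.float64(0.81)], [np.float64(0.0), np.float64(0.0), np.float64(0.62)], [np.float64(0.0), np.float64(0.0), np.float64(0.31)]] [ 0.247  0.618  0.909 -0.918  1.794  0.115]
40 [[np.float64(4.74), np.float64(6.34), np.float64(0.0)], [np.float64(0.0), np.float64(0.0), np.float64(0.42)], [np.float64(0.0), np.float64(0.0), np.float64(0.11)], [np.float64(0.0), np.float64(0.0), np.float64(0.91)], [np.float64(0.0), np.float64(0.0), np.float64(0.8)], [np.float64(0.0), np.float64(0.0), np.float64(0.7)], [np.float64(0.0), np.float64(0.0), np.float64(0.39)]] [ 0.225  0.599  0.893 -0.836  1.79   0.093]
```

```bash
sed -i 's/^K6=0/K6=np.pi\/2/' h.py
python3 - <<'E'
from h import *
Rt=pose(108.5,30); G=np.array([622,-249,63]); delta(G-85*Rt[:,2],Rt)
E
```

```text
pos [ 636.165 -325.484  168.183] z [ 0.01   0.057 -0.998] shift now-frame [33.282  8.394 33.586] shift target-frame [14.115 10.835 44.604] rv [ 0.038  0.471 -0.039] 27.190570632580734
```

```bash
python3 -m jog '[{"tx":0,"ty":0,"tz":0,"ax":0.013,"ay":0.157,"az":-0.013,"jaw":-0.2},{"tx":0,"ty":0,"tz":0,"ax":0.013,"ay":0.157,"az":-0.013,"jaw":-0.2},{"tx":0,"ty":0,"tz":0,"ax":0.013,"ay":0.157,"az":-0.013,"jaw":-0.2},{"tx":14,"ty":11,"tz":40,"ax":0,"ay":0,"az":0,"jaw":-0.2},{"tx":0,"ty":0,"tz":0,"ax":0,"ay":0,"az":0,"jaw":-0.2}]'
python3 - <<'E'
from h import *
Rt=pose(108.5,30); G=np.array([622,-249,63]); delta(G+17*Rt[:,2],Rt)
c=cap('wrist'); save(c,'w1.png'); P=cloud(c)
hsv=cv2.cvtColor(c['color'],cv2.COLOR_RGB2HSV); m=(hsv[...,0]>105)&(hsv[...,0]<125)&(hsv[...,1]>130)&(c['depth']>0)
p=P[m]; d=np.array([-.318,.948]); v=(p[:,:2]-[622,-249]); x=v@d; y=v@np.array([-.948,-.318])
for lo in range(-20,50,10):
    k=(x>lo)&(x<lo+10)&(p[:,2]>20); 
    if k.sum()>5: print(lo,k.sum(),np.percentile(y[k],[2,50,98]),np.percentile(p[k,2],[2,98]))
print([ (q['centre'],q['conf']) for q in place_of('jug_handle','wrist')])
E
```

```text
time_s: 6.48
eef_pos: [625.6, -285.9, 129.8]
ee_rot: [-0.216, 0.565, 0.781, 0.153]
force: [0.9, -0.3, 0.6]
grip_width: 0.602
grip_force: 0.0
pos [ 625.625 -285.89   129.814] z [-0.165  0.483 -0.86 ] shift now-frame [-3.199  8.578 92.87 ] shift target-frame [-2.114  8.268 92.929] rv [-0.003 -0.012 -0.006] 0.7890953557208314
-10 720 [-3.723  5.043 10.749] [ 41.766 109.067]
0 372 [-3.917  3.46  10.717] [105.667 109.033]
10 103 [-4.286  0.045  9.614] [105.79  108.039]
20 50 [-4.436 -2.21   9.582] [105.941 108.148]
30 162 [-4.138  1.893  8.96 ] [105.728 107.999]
40 2151 [-21.291   2.4    24.537] [ 49.507 115.238]
[([332.8, 237.9], 0.77)]
```

View pics/w1.png

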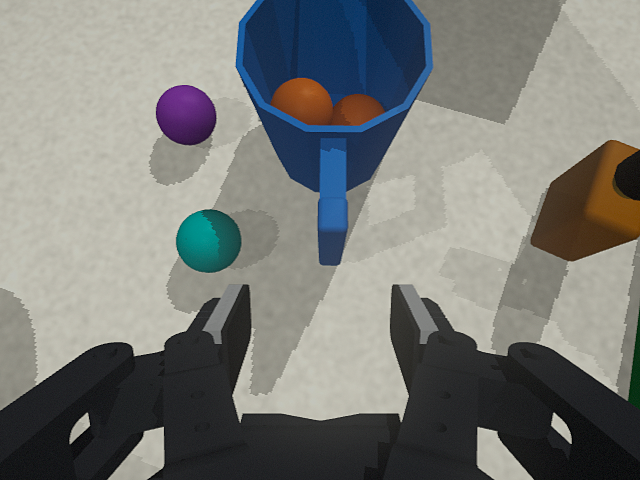

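The wrist view shows the handle bar at (333,238), between the open pads, and both orange balls in the jug. The pads will clear the turquoise ball at (208,240).

```bash
python3 -m jog '[{"tx":-2,"ty":5,"tz":23,"ax":0,"ay":0,"az":0,"jaw":-0.2},{"tx":0,"ty":0,"tz":35,"ax":0,"ay":0,"az":0,"jaw":-0.2},{"tx":0,"ty":0,"tz":35,"ax":0,"ay":0,"az":0,"jaw":-0.2},{"tx":0,"ty":0,"tz":0,"ax":0,"ay":0,"az":0,"jaw":-0.2}]'
python3 -m jog '[{"tx":0,"ty":0,"tz":0,"ax":0,"ay":0,"az":0,"jaw":1},{"tx":0,"ty":0,"tz":0,"ax":0,"ay":0,"az":0,"jaw":1},{"tx":0,"ty":0,"tz":0,"ax":0,"ay":0,"az":0,"jaw":1},{"tx":0,"ty":0,"tz":0,"ax":0,"ay":0,"az":0,"jaw":1}]' 100
python3 - <<'E'
from h import *
Rt=pose(108.5,30); G=np.array([622,-249,63]); delta(G+17*Rt[:,2],Rt)
E
```

```text
time_s: 7.08
eef_pos: [619.6, -246.1, 55.0]
ee_rot: [-0.207, 0.566, 0.783, 0.152]
force: [-0.4, 0.1, 0.5]
grip_width: 0.595
grip_force: 0.0
time_s: 7.58
eef_pos: [619.8, -247.2, 56.0]
ee_rot: [-0.206, 0.567, 0.783, 0.152]
force: [1.7, -3.7, 7.3]
grip_width: 0.119
grip_force: 98.0
pos [ 619.783 -247.196   55.962] z [-0.15   0.472 -0.869] shift now-frame [1.484 1.453 9.701] shift target-frame [1.429 1.53  9.698] rv [ 0.007  0.005 -0.003] 0.5459176001459677
```

```bash
python3 -m jog '[{"tx":10,"ty":0,"tz":-17.5,"ax":0,"ay":0,"az":0,"jaw":1},{"tx":20,"ty":0,"tz":-35,"ax":0,"ay":0,"az":0,"jaw":1},{"tx":20,"ty":0,"tz":-35,"ax":0,"ay":0,"az":0,"jaw":1},{"tx":0,"ty":0,"tz":0,"ax":0,"ay":0,"az":0,"jaw":1}]'
python3 - <<'E'
from h import *
s=sense(); print(s['force'],s['joints'])
c=cap('side'); save(c,'s2.png',(250,100,450,260),3)
P=cloud(c); hsv=cv2.cvtColor(c['color'],cv2.COLOR_RGB2HSV)
for n in ('jug_spout','jug_handle','jug_mid'):
  for cam in('side','scene'):
    if cam=='scene': C=cap(cam)
    else: C=c
    for q in place_of(n,cam)[:1]: print(n,cam,q['conf'],ray(C,q['centre'],{'jug_handle':162,'jug_spout':215,'jug_mid':157}[n]), cloud(C)[int(q['centre'][1]),int(q['centre'][0])])
E
```

```text
time_s: 8.07
eef_pos: [619.7, -246.9, 159.1]
ee_rot: [-0.205, 0.566, 0.784, 0.152]
force: [0.1, -0.1, -2.7]
grip_width: 0.114
grip_force: 101.1
[ 0.061 -0.051 -2.672] [-0.675  0.956  0.636  0.303  1.973 -0.936]
jug_spout side 0.78 [546.065 -32.766 215.   ] [559.504 -63.255 181.638]
jug_spout scene 0.73 [ 793.691 -373.684  215.   ] [ 705.611 -407.783   61.092]
jug_handle side 0.76 [ 625.58  -250.263  162.   ] [ 607.258 -199.337  209.245]
jug_handle scene 0.59 [ 621.57  -253.011  162.   ] [ 629.032 -252.415  174.371]
jug_mid side 0.87 [ 587.688 -158.98   157.   ] [ 604.993 -204.134  111.719]
jug_mid scene 0.63 [ 604.885 -157.9    157.   ] [ 586.491 -157.138  135.692]
```

View pics/s2.png

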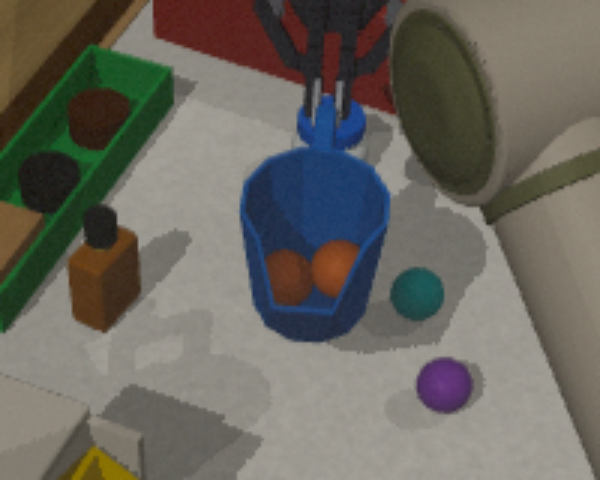

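The jug is held in the air with both balls inside (crop (287,278) and (338,268)). It may have sagged a little spout-down, so I'll measure the rim plane.

```bash
cat >> h.py <<'E'
def jugpts(zmin=60):
    o=[]
    for n in('scene','side'):
        c=cap(n);P=cloud(c);hsv=cv2.cvtColor(c['color'],cv2.COLOR_RGB2HSV)
        m=(c['depth']>0)&(hsv[...,0]>105)&(hsv[...,0]<125)&(hsv[...,1]>130)&(P[...,2]>zmin)&(P[...,0]>380)&(P[...,0]<750)&(P[...,1]>-330)&(P[...,1]<330)
        o.append(P[m])
    return np.vstack(o)
E
python3 - <<'E'
from h import *
p=jugpts(70); d=np.array([-.318,.948]); e=np.array([-.948,-.318]); v=p[:,:2]-[588,-157]; x=v@d; y=v@e
for lo in range(-110,130,10):
    k=(x>=lo)&(x<lo+10)
    if k.sum()>5: print(lo,k.sum(),'z',np.percentile(p[k,2],[3,97]),'y',np.percentile(y[k],[2,98]))
E
```

```text
-110 138 z [118.423 204.989] y [-10.965   4.735]
-100 166 z [118.783 206.209] y [-10.335   4.2  ]
-90 113 z [115.181 204.636] y [-9.736  5.191]
-80 105 z [112.771 201.949] y [-9.012  4.552]
-70 103 z [112.817 200.678] y [-9.405  3.944]
-60 546 z [ 92.563 197.536] y [-24.854  10.591]
-50 843 z [101.843 203.251] y [-37.566  25.388]
-40 477 z [ 95.478 202.162] y [-44.909  36.23 ]
-30 399 z [ 95.637 199.792] y [-51.415  41.963]
-20 332 z [ 87.12 197.82] y [-56.063  47.263]
-10 299 z [ 81.297 196.633] y [-57.059  49.961]
0 290 z [ 79.455 194.572] y [-57.319  50.444]
10 252 z [ 86.937 192.299] y [-57.306  49.317]
20 276 z [ 93.357 190.104] y [-54.2    47.531]
30 311 z [ 93.49  188.734] y [-48.056  41.023]
40 266 z [101.93  187.915] y [-43.104  35.103]
50 238 z [112.037 185.14 ] y [-40.447  32.329]
60 212 z [123.417 184.375] y [-37.941  29.46 ]
70 186 z [135.443 183.324] y [-34.67   26.323]
80 157 z [148.869 181.06 ] y [-32.163  23.786]
90 146 z [160.427 180.727] y [-29.578  20.316]
100 113 z [171.923 180.62 ] y [-27.006  18.479]
```

```bash
cat >> h.py <<'E'
CP=np.array([-104,0,71.]); S=np.array([100,0,115.])
def tcp2(ref,jp,yaw,jt,phi):
    Rt=pose(yaw,phi-jt)
    J=R.from_euler('z',yaw,degrees=True).as_matrix()@R.from_euler('y',jt,degrees=True).as_matrix()
    return np.array(ref)+J@(CP-jp)+17*Rt[:,2],Rt
def rows(wps,phi,jp=S,start=None):
    "wps: list of (n,(x,y,z,yaw,jt)); first n=0 is the present estimate"
    s=sense(); q=s['joints']; T=T_tool(); p0,R0=T[:3,3],T[:3,:3]; a=np.array(wps[0][1],float)
    print('model err now',tcp2(a[:3],jp,a[3],a[4],phi)[0]-p0, np.degrees(R.from_matrix(R0.T@tcp2(a[:3],jp,a[3],a[4],phi)[1]).as_rotvec()))
    for n,b in wps[1:]:
        b=np.array(b,float)
        for i in range(1,n+1):
            w=a+(b-a)*i/n; p,Rt=tcp2(w[:3],jp,w[3],w[4],phi)
            rv=R.from_matrix(R0.T@Rt).as_rotvec(); t=R0.T@(p-p0); x=ik(p,Rt,q); q2=x[0]
            print(w.round(0),'t',t.round(1),'r',rv.round(3),'ik %.1f %.1f m%.2f dq%.2f'%(*x[1:],np.max(np.abs(q2-q))*8)); q=q2;p0,R0=p,Rt
        a=b
    print(q)
E
python3 - <<'E'
from h import *
rows([(0,(555,-57,184,108.5,10)),(2,(560,-10,240,108.5,12)),(4,(600,40,245,90,30)),(4,(605,90,225,90,55)),(3,(605,115,200,90,64)),(6,(605,115,185,90,88))],40)
E
```

```text
model err now [-0.2   -0.618  6.797] [ 0.266  0.064 -0.19 ]
[558. -34. 212. 108.  11.] t [ 37.    9.4 -22.9] r [ 0.005 -0.016 -0.003] ik 0.0 0.0 m0.45 dq0.41
[560. -10. 240. 108.  12.] t [ 33.8   9.8 -17.3] r [ 0.    -0.017  0.   ] ik 0.0 0.0 m0.44 dq0.36
[570.   2. 241. 104.  16.] t [ 15.7  -2.8 -11. ] r [-0.035 -0.078  0.073] ik 0.0 0.0 m0.55 dq0.86
[580.  15. 242.  99.  21.] t [ 16.9  -3.5 -11.2] r [-0.029 -0.078  0.075] ik 0.0 0.0 m0.64 dq0.71
[590.  28. 244.  95.  26.] t [ 18.   -4.2 -11.7] r [-0.023 -0.078  0.077] ik 0.0 0.0 m0.71 dq0.77
[600.  40. 245.  90.  30.] t [ 19.1  -4.8 -12.4] r [-0.017 -0.078  0.079] ik 0.0 0.0 m0.76 dq0.88
[601.  52. 240.  90.  36.] t [ 21.3   1.2 -12.5] r [-0.    -0.109  0.   ] ik 0.0 0.0 m0.77 dq0.75
[602.  65. 235.  90.  42.] t [ 22.    1.2 -13.8] r [ 0.    -0.109 -0.   ] ik 0.0 0.0 m0.77 dq0.81
[604.  78. 230.  90.  49.] t [ 22.6   1.2 -15.2] r [-0.    -0.109 -0.   ] ik 0.0 0.0 m0.76 dq0.85
[605.  90. 225.  90.  55.] t [ 23.    1.2 -16.6] r [ 0.    -0.109 -0.   ] ik 0.0 0.0 m0.74 dq0.89
[605.  98. 217.  90.  58.] t [14.7 -0.  -3.7] r [-0.    -0.052  0.   ] ik 0.0 0.0 m0.75 dq0.43
[605. 107. 208.  90.  61.] t [15.  -0.  -4.2] r [-0.    -0.052 -0.   ] ik 0.0 0.0 m0.76 dq0.43
[605. 115. 200.  90.  64.] t [15.2 -0.  -4.8] r [-0.    -0.052  0.   ] ik 0.0 0.0 m0.76 dq0.43
[605. 115. 198.  90.  68.] t [  7.1  -0.  -10.4] r [-0.   -0.07  0.  ] ik 0.0 0.0 m0.74 dq0.57
[605. 115. 195.  90.  72.] t [  7.2  -0.  -10.5] r [ 0.   -0.07 -0.  ] ik 0.0 0.0 m0.67 dq0.57
[605. 115. 192.  90.  76.] t [  7.4  -0.  -10.6] r [-0.   -0.07 -0.  ] ik 0.0 0.0 m0.59 dq0.57
[605. 115. 190.  90.  80.] t [  7.5  -0.  -10.7] r [ 0.   -0.07  0.  ] ik 0.0 0.0 m0.52 dq0.56
[605. 115. 188.  90.  84.] t [  7.7  -0.  -10.8] r [ 0.   -0.07  0.  ] ik 0.0 0.0 m0.46 dq0.55
[605. 115. 185.  90.  88.] t [  7.8  -0.  -10.9] r [-0.   -0.07 -0.  ] ik 0.0 0.0 m0.39 dq0.54
[ 0.233  0.606  0.855 -0.841  1.818  0.074]
```

```bash
python3 -m jog '[{"tx":37,"ty":9.5,"tz":-23,"ax":0,"ay":-0.016,"az":0,"jaw":1},{"tx":34,"ty":10,"tz":-17,"ax":0,"ay":-0.017,"az":0,"jaw":1},{"tx":16,"ty":-3,"tz":-11,"ax":-0.035,"ay":-0.078,"az":0.073,"jaw":1},{"tx":17,"ty":-3.5,"tz":-11,"ax":-0.029,"ay":-0.078,"az":0.075,"jaw":1},{"tx":18,"ty":-4,"tz":-12,"ax":-0.023,"ay":-0.078,"az":0.077,"jaw":1}]' 120
python3 -m jog '[{"tx":19,"ty":-5,"tz":-12.5,"ax":-0.017,"ay":-0.078,"az":0.079,"jaw":1},{"tx":21,"ty":1,"tz":-12.5,"ax":0,"ay":-0.109,"az":0,"jaw":1},{"tx":22,"ty":1,"tz":-14,"ax":0,"ay":-0.109,"az":0,"jaw":1},{"tx":22.5,"ty":1,"tz":-15,"ax":0,"ay":-0.109,"az":0,"jaw":1},{"tx":0,"ty":0,"tz":0,"ax":0,"ay":0,"az":0,"jaw":1}]'
python3 - <<'E'
from h import *
rows([(0,(604,78,230,90,49))],40)
p=jugpts(140); v=p[:,:2]-[604,78]; x=v[:,1]; y=-v[:,0]
for lo in range(-220,40,15):
    k=(x>=lo)&(x<lo+15)
    if k.sum()>5: print(lo,k.sum(),'z',np.percentile(p[k,2],[3,97]),'y',np.percentile(y[k],[2,98]))
c=cap('side'); save(c,'s3.png',(200,120,440,360),2.4)
E
```

```text
time_s: 9.3
eef_pos: [605.6, -170.0, 276.6]
ee_rot: [-0.092, 0.675, 0.727, 0.087]
force: [-0.0, 0.2, -0.7]
grip_width: 0.098
grip_force: 120.5
time_s: 9.93
eef_pos: [603.4, -89.9, 339.9]
ee_rot: [0.054, 0.705, 0.705, -0.052]
force: [0.6, 0.6, -2.1]
grip_width: 0.096
grip_force: 124.1
model err now [ 0.594 -1.843 -1.564] [ 0.195 -0.425 -0.047]
[-0.272  0.459  0.946 -0.144  1.692 -0.292]
-205 88 z [313.012 333.619] y [-8.401  7.081]
-190 266 z [303.578 508.212] y [-8.97   7.292]
-175 475 z [259.946 512.391] y [-28.911   9.01 ]
-160 721 z [248.625 498.131] y [-38.891  12.04 ]
-145 786 z [247.98  386.078] y [-46.431  29.675]
-130 896 z [238.248 369.482] y [-47.941  37.88 ]
-115 1000 z [211.381 355.755] y [-49.999  40.668]
-100 832 z [212.301 355.296] y [-52.338  43.152]
-85 699 z [217.793 338.694] y [-54.836  51.01 ]
-70 613 z [222.76  325.301] y [-55.719  52.313]
-55 598 z [228.82  311.264] y [-54.853  51.089]
-40 517 z [234.078 298.922] y [-44.463  41.698]
-25 448 z [238.735 286.475] y [-37.523  33.269]
-10 348 z [244.471 274.922] y [-32.747  27.575]
5 271 z [249.46 262.18] y [-27.307  22.73 ]
```

View pics/s3.png

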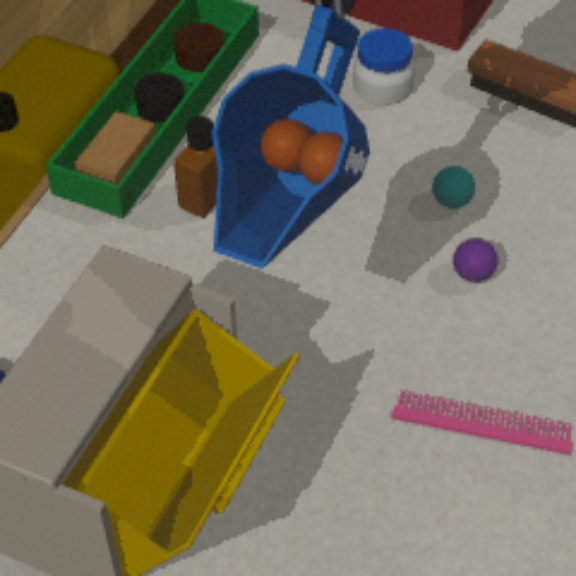

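The jug hangs over the area beside the bin with both balls in its base (crop (287,145) and (322,158)). Its tilt is about 43°, and the spout tip at (240,250) is near the bin's near cheek.

Run:
```python
from h import *
import h
rows([(0,(603,93,253,90,43))],34)
T=T_tool(); J=R.from_euler('z',90,degrees=True).as_matrix()@R.from_euler('y',43,degrees=True).as_matrix()
h.CP=S+J.T@(T[:3,3]-17*T[:3,2]-[603,93,253]); print(h.CP)
rows([(0,(603,93,253,90,43)),(3,(603,105,225,90,60)),(2,(603,115,200,90,65)),(5,(603,115,185,90,88))],34)
```

```text
model err now [0.018 4.612 5.477] [-0.05  -0.507 -0.306]
[-0.278  0.462  0.947 -0.144  1.691 -0.293]
[-103.762    0.004   63.764]
model err now [ 0.014 -0.149  0.023] [-0.05  -0.507 -0.306]
[603.  97. 244.  90.  49.] t [ 11.7  -0.1 -10.5] r [-0.001 -0.108 -0.005] ik 0.0 0.0 m0.76 dq0.87
[603. 101. 234.  90.  54.] t [ 12.6  -0.  -11.2] r [ 0.    -0.099 -0.   ] ik 0.0 0.0 m0.76 dq0.81
[603. 105. 225.  90.  60.] t [ 13.3  -0.  -11.9] r [ 0.    -0.099  0.   ] ik 0.0 0.0 m0.76 dq0.82
[603. 110. 212.  90.  62.] t [12.5 -0.   0.5] r [-0.    -0.044 -0.   ] ik 0.0 0.0 m0.73 dq0.35
[603. 115. 200.  90.  65.] t [12.9 -0.   0. ] r [ 0.    -0.044 -0.   ] ik 0.0 0.0 m0.69 dq0.35
[603. 115. 197.  90.  70.] t [  6.5  -0.  -13.1] r [-0.   -0.08 -0.  ] ik 0.0 0.0 m0.60 dq0.65
[603. 115. 194.  90.  74.] t [  6.8  -0.  -13.2] r [ 0.   -0.08  0.  ] ik 0.0 0.0 m0.52 dq0.64
[603. 115. 191.  90.  79.] t [  6.9  -0.  -13.4] r [-0.   -0.08  0.  ] ik 0.0 0.0 m0.45 dq0.63
[603. 115. 188.  90.  83.] t [  7.1  -0.  -13.5] r [ 0.   -0.08  0.  ] ik 0.0 0.0 m0.37 dq0.62
[603. 115. 185.  90.  88.] t [  7.3  -0.  -13.7] r [-0.   -0.08 -0.  ] ik 0.0 0.0 m0.29 dq0.61
[ 0.25   0.613  0.898 -0.938  1.807  0.1  ]
```

```bash
python3 -m jog '[{"tx":11.5,"ty":0,"tz":-10.5,"ax":0,"ay":-0.1,"az":0,"jaw":1},{"tx":12.5,"ty":0,"tz":-11,"ax":0,"ay":-0.1,"az":0,"jaw":1},{"tx":13,"ty":0,"tz":-12,"ax":0,"ay":-0.1,"az":0,"jaw":1},{"tx":12.5,"ty":0,"tz":0,"ax":0,"ay":-0.04,"az":0,"jaw":1},{"tx":13,"ty":0,"tz":0,"ax":0,"ay":-0.04,"az":0,"jaw":1}]'
python3 -m jog '[{"tx":3.3,"ty":0,"tz":-6.5,"ax":0,"ay":-0.04,"az":0,"jaw":1},{"tx":3.3,"ty":0,"tz":-6.5,"ax":0,"ay":-0.04,"az":0,"jaw":1},{"tx":3.3,"ty":0,"tz":-6.5,"ax":0,"ay":-0.04,"az":0,"jaw":1},{"tx":3.4,"ty":0,"tz":-6.5,"ax":0,"ay":-0.04,"az":0,"jaw":1},{"tx":3.5,"ty":0,"tz":-6.7,"ax":0,"ay":-0.04,"az":0,"jaw":1}]'
python3 -m jog '[{"tx":3.5,"ty":0,"tz":-6.7,"ax":0,"ay":-0.04,"az":0,"jaw":1},{"tx":3.5,"ty":0,"tz":-6.8,"ax":0,"ay":-0.04,"az":0,"jaw":1},{"tx":3.6,"ty":0,"tz":-6.8,"ax":0,"ay":-0.04,"az":0,"jaw":1},{"tx":3.6,"ty":0,"tz":-6.8,"ax":0,"ay":-0.04,"az":0,"jaw":1},{"tx":3.6,"ty":0,"tz":-6.8,"ax":0,"ay":-0.04,"az":0,"jaw":1}]'
python3 -m jog '[{"tx":0,"ty":0,"tz":0,"ax":0,"ay":0,"az":0,"jaw":1},{"tx":0,"ty":0,"tz":0,"ax":0,"ay":0,"az":0,"jaw":1},{"tx":0,"ty":0,"tz":0,"ax":0,"ay":0,"az":0,"jaw":1},{"tx":0,"ty":0,"tz":0,"ax":0,"ay":0,"az":0,"jaw":1}]'
python3 - <<'E'
from h import *
s=sense(); print(s['joints'],s['force'])
c=cap('side'); save(c,'s4.png',(180,120,440,380),2.3)
c2=cap('scene')
for n,C in(('side',c),('scene',c2)):
    P=cloud(C); print(n,[(np.round(q['centre']),round(q['conf'],2),P[int(q['centre'][1]),int(q['centre'][0])].round(0)) for q in find_in('ball_b_center',n)])
E
```

```text
time_s: 10.7
eef_pos: [603.4, -26.8, 348.9]
ee_rot: [0.184, 0.685, 0.68, -0.186]
force: [0.1, -0.5, -1.6]
grip_width: 0.102
grip_force: 125.4
time_s: 11.32
eef_pos: [603.7, 5.2, 366.1]
ee_rot: [0.251, 0.663, 0.658, -0.253]
force: [-0.1, -0.6, -2.4]
grip_width: 0.101
grip_force: 126.5
time_s: 11.95
eef_pos: [604.0, 42.0, 376.5]
ee_rot: [0.316, 0.634, 0.63, -0.318]
force: [0.1, -0.5, -1.2]
grip_width: 0.096
grip_force: 127.3
time_s: 12.45
eef_pos: [603.8, 42.7, 377.7]
ee_rot: [0.316, 0.634, 0.63, -0.317]
force: [0.3, 0.3, -1.2]
grip_width: 0.098
grip_force: 127.2
[ 0.245  0.615  0.886 -0.926  1.812  0.097] [ 0.341  0.259 -1.239]
side [(array([294., 244.]), 0.73, array([618., 100., 201.])), (array([255., 332.]), 0.62, array([637., 249.,  81.]))]
scene [(array([219., 253.]), 0.82, array([ 492., -183.,   44.])), (array([186., 285.]), 0.53, array([ 548., -272.,   42.])), (array([382., 223.]), 0.25, array([584., 187.,  96.]))]
```

View pics/s4.png

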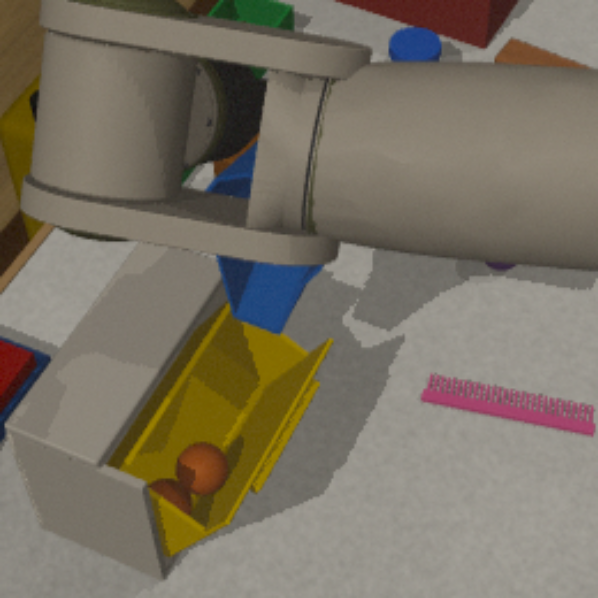

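Both balls lie in the bin at crop (203,467) and (168,495), and the jug is empty. Next I'll bring the jug back to its old spot and stand it up.

```bash
sed -i 's/^CP=.*; S=/CP=np.array([-103.8,0,63.8]); S=/' h.py
python3 - <<'E'
from h import *
T=T_tool(); t=np.degrees(np.arctan2(-T[2,0]*-1,-T[2,2])); print('tool tilt',t)
rows([(0,(603,115,185,90,34-t)),(4,(603,95,235,90,64)),(4,(600,55,255,90,33)),(5,(565,-35,240,108.5,3)),(2,(559,-60,150,108.5,0))],34)
E
```

```text
tool tilt -53.23333983919383
model err now [-0.785 -2.673 -1.62 ] [-0.173  0.    -0.225]
[603. 110. 198.  90.  81.] t [-17.8  -0.7  19.9] r [-0.003  0.101 -0.004] ik 0.0 0.0 m0.40 dq0.76
[603. 105. 210.  90.  76.] t [-17.1   0.   15.5] r [-0.     0.101 -0.   ] ik 0.0 0.0 m0.50 dq0.78
[603. 100. 222.  90.  70.] t [-16.5   0.   14.3] r [0.    0.101 0.   ] ik 0.0 0.0 m0.60 dq0.81
[603.  95. 235.  90.  64.] t [-15.9   0.   13.1] r [-0.     0.101 -0.   ] ik 0.0 0.0 m0.70 dq0.83
[602.  85. 240.  90.  56.] t [-16.7  -0.7  27.8] r [0.    0.135 0.   ] ik 0.0 0.0 m0.74 dq1.14
[602.  75. 245.  90.  48.] t [-16.7  -0.7  26.3] r [ 0.     0.135 -0.   ] ik 0.0 0.0 m0.76 dq1.12
[601.  65. 250.  90.  41.] t [-16.5  -0.7  24.8] r [-0.     0.135  0.   ] ik 0.0 0.0 m0.77 dq1.08
[600.  55. 255.  90.  33.] t [-16.1  -0.7  23.4] r [-0.     0.135  0.   ] ik 0.0 0.0 m0.78 dq1.02
[593.  37. 252.  94.  27.] t [-22.2   6.1  23.6] r [ 0.005  0.105 -0.064] ik 0.0 0.0 m0.76 dq0.99
[586.  19. 249.  97.  21.] t [-21.9   5.1  21.8] r [ 0.011  0.105 -0.064] ik 0.0 0.0 m0.70 dq0.87
[579.   1. 246. 101.  15.] t [-21.4   3.9  20.2] r [ 0.018  0.105 -0.062] ik 0.0 0.0 m0.62 dq0.76
[572. -17. 243. 105.   9.] t [-20.6   2.7  18.6] r [ 0.024  0.105 -0.06 ] ik 0.0 0.0 m0.52 dq0.86
[565. -35. 240. 108.   3.] t [-19.7   1.4  17.2] r [ 0.03   0.105 -0.057] ik 0.0 0.0 m0.40 dq1.01
[562. -48. 195. 108.   2.] t [-33.9  -6.8  38.1] r [-0.     0.026 -0.   ] ik 0.0 0.0 m0.44 dq0.50
[559. -60. 150. 108.   0.] t [-34.7  -6.8  37.3] r [ 0.     0.026 -0.   ] ik 0.0 0.0 m0.46 dq0.48
[-0.682  1.059  0.655  0.326  1.927 -0.969]
```

```bash
python3 -m jog '[{"tx":-17.5,"ty":0,"tz":17,"ax":0,"ay":0.1,"az":0,"jaw":1},{"tx":-17,"ty":0,"tz":15.5,"ax":0,"ay":0.1,"az":0,"jaw":1},{"tx":-16.5,"ty":0,"tz":14,"ax":0,"ay":0.1,"az":0,"jaw":1},{"tx":-16,"ty":0,"tz":13,"ax":0,"ay":0.1,"az":0,"jaw":1},{"tx":-16.5,"ty":-1,"tz":28,"ax":0,"ay":0.135,"az":0,"jaw":1}]'
python3 -m jog '[{"tx":-16.5,"ty":-1,"tz":26,"ax":0,"ay":0.135,"az":0,"jaw":1},{"tx":-16.5,"ty":-1,"tz":25,"ax":0,"ay":0.135,"az":0,"jaw":1},{"tx":-16,"ty":-1,"tz":23.5,"ax":0,"ay":0.135,"az":0,"jaw":1},{"tx":-22,"ty":6,"tz":23.5,"ax":0.005,"ay":0.105,"az":-0.064,"jaw":1},{"tx":-22,"ty":5,"tz":22,"ax":0.011,"ay":0.105,"az":-0.064,"jaw":1}]'
python3 -m jog '[{"tx":-21.5,"ty":4,"tz":20,"ax":0.018,"ay":0.105,"az":-0.062,"jaw":1},{"tx":-20.5,"ty":3,"tz":18.5,"ax":0.024,"ay":0.105,"az":-0.06,"jaw":1},{"tx":-19.5,"ty":1.5,"tz":17,"ax":0.03,"ay":0.105,"az":-0.057,"jaw":1},{"tx":-34,"ty":-7,"tz":38,"ax":0,"ay":0.026,"az":0,"jaw":1},{"tx":0,"ty":0,"tz":0,"ax":0,"ay":0,"az":0,"jaw":1}]'
python3 - <<'E'
from h import *
rows([(0,(562,-48,195,108.5,1.5))],34)
p=jugpts(50); d=np.array([-.318,.948]); e=np.array([-.948,-.318]); v=p[:,:2]-[562,-48]; x=v@d; y=v@e
for lo in range(-220,40,15):
    k=(x>=lo)&(x<lo+15)
    if k.sum()>5: print(lo,k.sum(),'z',np.percentile(p[k,2],[1,3,97]),'y',np.percentile(y[k],[2,98]))
E
```

```text
time_s: 13.28
eef_pos: [602.5, -74.4, 367.9]
ee_rot: [0.138, 0.695, 0.692, -0.136]
force: [1.2, -0.5, -2.5]
grip_width: 0.099
grip_force: 124.5
time_s: 13.9
eef_pos: [611.0, -182.8, 259.9]
ee_rot: [-0.083, 0.657, 0.746, 0.074]
force: [0.2, -0.5, -1.1]
grip_width: 0.096
grip_force: 121.9
time_s: 14.52
eef_pos: [621.6, -232.0, 133.8]
ee_rot: [-0.229, 0.564, 0.777, 0.162]
force: [-0.1, 0.2, -0.4]
grip_width: 0.097
grip_force: 119.4
model err now [ 2.581 -1.824  1.056] [-0.095 -0.046 -0.523]
[-0.664  0.991  0.653  0.326  1.969 -0.924]
-220 108 z [ 96.255  96.974 178.753] y [-13.562   6.506]
-205 240 z [ 95.68   97.767 187.668] y [-7.7    6.087]
-190 154 z [ 92.522  94.804 187.288] y [-7.38   7.938]
-175 151 z [ 91.717  93.99  185.286] y [-7.295  7.235]
-160 997 z [ 73.343  77.358 187.225] y [-25.563  17.654]
-145 1045 z [ 71.484  75.66  186.583] y [-41.604  37.362]
-130 720 z [ 71.774  73.869 184.186] y [-51.049  47.077]
-115 556 z [ 69.538  71.246 183.668] y [-54.264  51.927]
-100 483 z [ 67.672  71.453 181.372] y [-55.254  51.818]
-85 541 z [ 66.272  69.809 180.744] y [-53.55   50.706]
-70 467 z [ 72.45   75.264 181.329] y [-45.336  42.302]
-55 379 z [ 84.052  87.823 178.955] y [-39.007  35.455]
-40 307 z [102.36  105.976 178.68 ] y [-35.546  31.462]
-25 279 z [124.862 126.436 178.524] y [-31.804  26.421]
-10 249 z [145.812 147.319 177.052] y [-27.351  22.306]
5 17 z [173.214 173.384 177.194] y [-20.507  16.689]
```

```bash
python3 -m jog '[{"tx":0,"ty":0,"tz":0,"ax":0,"ay":0.066,"az":0,"jaw":1},{"tx":-20,"ty":0,"tz":27,"ax":0,"ay":0,"az":0,"jaw":1},{"tx":-15,"ty":0,"tz":20,"ax":0,"ay":0,"az":0,"jaw":1},{"tx":-3,"ty":0,"tz":4,"ax":0,"ay":0,"az":0,"jaw":1},{"tx":0,"ty":0,"tz":0,"ax":0,"ay":0,"az":0,"jaw":1}]'
python3 - <<'E'
from h import *
print(T_tool())
p=jugpts(8); d=np.array([-.318,.948]); v=p[:,:2]-[562,-48]; x=v@d
for lo in range(-220,40,15):
    k=(x>=lo)&(x<lo+15)
    if k.sum()>5: print(lo,'z',np.percentile(p[k,2],[1,3,97]))
E
```

```text
time_s: 15.25
eef_pos: [624.1, -232.4, 76.9]
ee_rot: [-0.249, 0.557, 0.771, 0.181]
force: [0.4, 0.1, -1.0]
grip_width: 0.098
grip_force: 121.2
[[  -0.255    0.95    -0.182  624.09 ]
 [   0.77     0.313    0.556 -232.427]
 [   0.585    0.001   -0.811   76.908]
 [   0.       0.       0.       1.   ]]
-220 z [ 39.895  41.431 128.137]
-205 z [ 40.408  43.586 128.606]
-190 z [ 39.577  42.093 128.112]
-175 z [ 39.167  40.867 127.168]
-160 z [ 21.796  28.207 133.22 ]
-145 z [ 17.987  20.63  131.889]
-130 z [ 18.232  19.853 132.04 ]
-115 z [ 17.543  18.787 131.575]
-100 z [ 19.182  20.048 131.807]
-85 z [ 18.808  20.428 130.649]
-70 z [ 20.984  23.046 130.501]
-55 z [ 31.823  37.178 130.808]
-40 z [ 56.738  61.171 132.056]
-25 z [ 83.955  86.955 130.889]
-10 z [110.011 112.349 132.383]
```

```bash
python3 -m jog '[{"tx":-4.1,"ty":0,"tz":5.7,"ax":0,"ay":0,"az":0,"jaw":1},{"tx":-4.1,"ty":0,"tz":5.7,"ax":0,"ay":0,"az":0,"jaw":1},{"tx":0,"ty":0,"tz":0,"ax":0,"ay":0,"az":0,"jaw":1}]'
python3 -m jog '[{"tx":-0.9,"ty":0,"tz":1.2,"ax":0,"ay":0,"az":0,"jaw":1},{"tx":0,"ty":0,"tz":0,"ax":0,"ay":0,"az":0,"jaw":1}]'
python3 -m jog '[{"tx":-0.9,"ty":0,"tz":1.2,"ax":0,"ay":0,"az":0,"jaw":1},{"tx":0,"ty":0,"tz":0,"ax":0,"ay":0,"az":0,"jaw":1}]'
```

```text
time_s: 15.72
eef_pos: [623.0, -232.2, 59.5]
ee_rot: [-0.251, 0.558, 0.77, 0.181]
force: [-0.8, 0.3, -0.8]
grip_width: 0.097
grip_force: 121.7
time_s: 15.98
eef_pos: [623.3, -232.4, 58.9]
ee_rot: [-0.25, 0.558, 0.77, 0.181]
force: [-0.8, -1.2, -1.3]
grip_width: 0.096
grip_force: 121.9
time_s: 16.23
eef_pos: [623.3, -232.4, 57.4]
ee_rot: [-0.25, 0.558, 0.77, 0.181]
force: [-0.7, 0.4, -0.5]
grip_width: 0.097
grip_force: 122.4
```

```bash
python3 -m jog '[{"tx":-0.7,"ty":0,"tz":0.9,"ax":0,"ay":0,"az":0,"jaw":1},{"tx":0,"ty":0,"tz":0,"ax":0,"ay":0,"az":0,"jaw":1}]'
python3 -m jog '[{"tx":-0.7,"ty":0,"tz":0.9,"ax":0,"ay":0,"az":0,"jaw":1},{"tx":0,"ty":0,"tz":0,"ax":0,"ay":0,"az":0,"jaw":1}]'
python3 - <<'E'
from h import *
p=jugpts(-8); d=np.array([-.318,.948]); v=p[:,:2]-[562,-48]; x=v@d
for lo in range(-220,40,15):
    k=(x>=lo)&(x<lo+15)
    if k.sum()>5: print(lo,'z',np.percentile(p[k,2],[1,3,97]))
E
```

```text
time_s: 16.48
eef_pos: [623.4, -232.7, 56.5]
ee_rot: [-0.25, 0.558, 0.77, 0.181]
force: [0.0, -1.6, 1.0]
grip_width: 0.099
grip_force: 123.5
time_s: 16.73
eef_pos: [623.3, -232.6, 55.2]
ee_rot: [-0.25, 0.558, 0.77, 0.181]
force: [1.9, -1.9, 1.9]
grip_width: 0.098
grip_force: 124.4
-220 z [ 20.809  26.543 107.15 ]
-205 z [ 20.053  22.626 107.937]
-190 z [ 19.508  21.62  108.084]
-175 z [ 20.605  22.188 108.64 ]
-160 z [ 21.778  27.072 115.117]
-145 z [  2.619   4.463 114.763]
-130 z [  2.161   3.544 116.054]
-115 z [  3.41    4.838 116.414]
-100 z [  3.968   5.806 117.037]
-85 z [  4.66    7.048 117.528]
-70 z [  5.792   7.483 118.3  ]
-55 z [  9.818  14.552 119.499]
-40 z [ 37.652  42.642 120.219]
-25 z [ 71.036  73.301 121.266]
-10 z [102.024 103.403 123.785]
```

```bash
python3 -m jog '[{"tx":0,"ty":0,"tz":0,"ax":0,"ay":-0.025,"az":0,"jaw":1},{"tx":0,"ty":0,"tz":0,"ax":0,"ay":-0.02,"az":0,"jaw":1},{"tx":0,"ty":0,"tz":0,"ax":0,"ay":0,"az":0,"jaw":1}]'
python3 -m jog '[{"tx":0,"ty":0,"tz":0,"ax":0,"ay":0,"az":0,"jaw":0.5},{"tx":0,"ty":0,"tz":0,"ax":0,"ay":0,"az":0,"jaw":0.1},{"tx":0,"ty":0,"tz":0,"ax":0,"ay":0,"az":0,"jaw":0},{"tx":0,"ty":0,"tz":0,"ax":0,"ay":0,"az":0,"jaw":-0.2},{"tx":0,"ty":0,"tz":0,"ax":0,"ay":0,"az":0,"jaw":-0.2}]'
python3 -m jog '[{"tx":0,"ty":0,"tz":-10,"ax":0,"ay":0,"az":0,"jaw":-0.2},{"tx":0,"ty":0,"tz":-25,"ax":0,"ay":0,"az":0,"jaw":-0.2},{"tx":0,"ty":0,"tz":-40,"ax":0,"ay":0,"az":0,"jaw":-0.2},{"tx":0,"ty":0,"tz":-50,"ax":0,"ay":0,"az":0,"jaw":-0.2},{"tx":0,"ty":0,"tz":0,"ax":0,"ay":0,"az":0,"jaw":-0.2}]'
python3 - <<'E'
from h import *
s=sense();print(s['joints']); print(T_tool())
c=cap('side'); save(c,'s5.png',(180,100,460,380),2.1)
p=jugpts(-8); d=np.array([-.318,.948]); v=p[:,:2]-[562,-48]; x=v@d
for lo in range(-220,40,30):
    k=(x>=lo)&(x<lo+15)
    if k.sum()>5: print(lo,'z',np.percentile(p[k,2],[1,3,97]))
n='side';P=cloud(c)
for n2 in('bin_lip','bin_mouth'): print(n2,[(np.round(q['centre']),round(q['conf'],2),P[int(q['centre'][1]),int(q['centre'][0])].round(0)) for q in place_of(n2,n)[:2]])
E
```

```text
time_s: 17.2
eef_pos: [623.4, -232.1, 55.6]
ee_rot: [-0.233, 0.561, 0.776, 0.168]
force: [1.1, -2.1, 2.9]
grip_width: 0.097
grip_force: 125.7
time_s: 17.82
eef_pos: [623.3, -232.5, 55.1]
ee_rot: [-0.233, 0.562, 0.776, 0.168]
force: [0.1, 0.0, -1.3]
grip_width: 0.602
grip_force: 0.0
time_s: 18.45
eef_pos: [635.7, -293.6, 155.5]
ee_rot: [-0.233, 0.563, 0.775, 0.169]
force: [1.0, -0.6, -1.0]
grip_width: 0.597
grip_force: 0.0
[-0.718  1.2    0.19   0.367  2.235 -0.875]
[[  -0.257    0.951   -0.171  635.701]
 [   0.793    0.309    0.525 -293.566]
 [   0.552   -0.001   -0.834  155.471]
 [   0.       0.       0.       1.   ]]
-220 z [ 25.313  27.62  108.44 ]
-190 z [ 22.104  24.774 109.681]
-160 z [ 24.646  27.967 116.405]
-130 z [  1.219   2.97  115.199]
-100 z [  2.139   3.566 115.384]
-70 z [  4.146   5.442 114.931]
-40 z [ 32.914  37.578 115.99 ]
-10 z [ 89.489  93.476 118.414]
bin_lip [(array([307., 312.]), 0.88, array([586., 122.,   6.]))]
bin_mouth [(array([276., 302.]), 0.87, array([631., 166.,  81.]))]
```

View pics/s5.png

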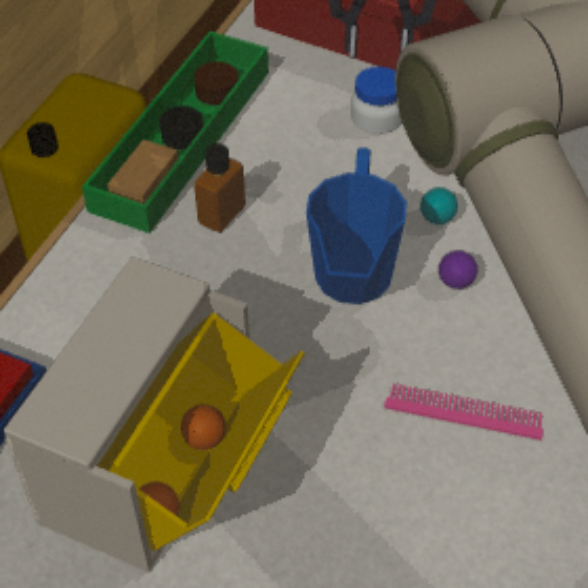

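The jug stands upright and released at (357,235), and both balls are in the bin at (203,426) and (160,497). Next is closing the bin with shut fingers from the robot's side.

```bash
python3 -m jog '[{"tx":0,"ty":0,"tz":0,"ax":0,"ay":-0.146,"az":0,"jaw":1},{"tx":0,"ty":0,"tz":0,"ax":0,"ay":-0.146,"az":0,"jaw":1},{"tx":0,"ty":0,"tz":0,"ax":0,"ay":-0.146,"az":0,"jaw":1},{"tx":0,"ty":0,"tz":0,"ax":0,"ay":-0.146,"az":0,"jaw":1},{"tx":0,"ty":0,"tz":-50,"ax":0,"ay":0,"az":0,"jaw":1}]' 40
python3 -m jog '[{"tx":0,"ty":0,"tz":-50,"ax":0,"ay":0,"az":0.18,"jaw":1},{"tx":0,"ty":0,"tz":-20,"ax":0,"ay":0,"az":0.18,"jaw":1},{"tx":0,"ty":0,"tz":0,"ax":0,"ay":0,"az":0.18,"jaw":1},{"tx":0,"ty":0,"tz":0,"ax":0,"ay":0,"az":0.18,"jaw":1},{"tx":0,"ty":0,"tz":0,"ax":0,"ay":0,"az":0.18,"jaw":1}]'
python3 -m jog '[{"tx":0,"ty":0,"tz":0,"ax":0,"ay":0,"az":0.18,"jaw":1},{"tx":0,"ty":0,"tz":0,"ax":0,"ay":0,"az":0.18,"jaw":1},{"tx":0,"ty":0,"tz":0,"ax":0,"ay":0,"az":0.18,"jaw":1},{"tx":0,"ty":0,"tz":0,"ax":0,"ay":0,"az":0.18,"jaw":1},{"tx":0,"ty":0,"tz":0,"ax":0,"ay":0,"az":0.18,"jaw":1}]'
python3 - <<'E'
from h import *
print(sense()['joints']); delta([490,182,270],pose(0,0))
E
```

```text
time_s: 19.32
eef_pos: [635.0, -288.7, 203.1]
ee_rot: [-0.002, 0.586, 0.81, -0.001]
force: [0.4, -0.3, 1.2]
grip_width: 0.001
grip_force: 0.0
time_s: 19.95
eef_pos: [637.6, -292.4, 278.7]
ee_rot: [0.004, 0.882, 0.471, 0.002]
force: [0.3, 0.2, -0.2]
grip_width: -0.002
grip_force: 0.0
time_s: 20.58
eef_pos: [637.6, -292.4, 278.7]
ee_rot: [0.003, 0.999, 0.041, 0.003]
force: [-0.1, 0.0, 0.4]
grip_width: -0.001
grip_force: 0.0
[-0.596  0.726  0.661 -0.001  1.746  0.893]
pos [ 637.59  -292.435  278.673] z [ 0.007 -0.005 -1.   ] shift now-frame [-108.548 -484.911    5.05 ] shift target-frame [-147.59  -474.435    8.673] rv [ 0.006 -0.007  0.081] 4.694083304351267
```

```bash
python3 -m jog '[{"tx":-13.5,"ty":-55,"tz":0,"ax":0,"ay":0,"az":0,"jaw":1},{"tx":-13.5,"ty":-55,"tz":0,"ax":0,"ay":0,"az":0,"jaw":1},{"tx":-13.5,"ty":-55,"tz":0,"ax":0,"ay":0,"az":0,"jaw":1},{"tx":-13.5,"ty":-55,"tz":0,"ax":0,"ay":0,"az":0,"jaw":1},{"tx":-13.5,"ty":-55,"tz":0,"ax":0,"ay":0,"az":0,"jaw":1}]'
python3 -m jog '[{"tx":-13.5,"ty":-55,"tz":0,"ax":0,"ay":0,"az":0,"jaw":1},{"tx":-13.5,"ty":-55,"tz":0,"ax":0,"ay":0,"az":0,"jaw":1},{"tx":-13.5,"ty":-55,"tz":0,"ax":0,"ay":0,"az":0,"jaw":1},{"tx":0,"ty":-45,"tz":0,"ax":0.006,"ay":-0.007,"az":0.081,"jaw":1},{"tx":0,"ty":0,"tz":0,"ax":0,"ay":0,"az":0,"jaw":1}]'
python3 - <<'E'
from h import *
delta([490,182,115],pose(0,0)); print(sense()['joints'])
E
```

```text
time_s: 21.2
eef_pos: [545.9, -22.5, 277.6]
ee_rot: [0.002, 0.999, 0.044, 0.004]
force: [0.6, -0.2, -0.2]
grip_width: -0.002
grip_force: 0.0
time_s: 21.82
eef_pos: [487.5, 184.2, 276.5]
ee_rot: [-0.002, 1.0, 0.005, 0.0]
force: [-0.5, 0.2, -0.6]
grip_width: -0.001
grip_force: 0.0
pos [487.466 184.158 276.515] z [ 0.     0.003 -1.   ] shift now-frame [  2.438   2.709 161.508] shift target-frame [  2.534   2.158 161.515] rv [-0.003 -0.     0.009] 0.5760226510336521
[0.134 0.261 1.372 0.003 1.508 1.695]
```

```bash
python3 -m jog '[{"tx":2,"ty":2,"tz":55,"ax":0,"ay":0,"az":0,"jaw":1},{"tx":0,"ty":0,"tz":55,"ax":0,"ay":0,"az":0,"jaw":1},{"tx":0,"ty":0,"tz":51,"ax":0,"ay":0,"az":0,"jaw":1},{"tx":30,"ty":0,"tz":0,"ax":0,"ay":0,"az":0,"jaw":1},{"tx":12,"ty":0,"tz":0,"ax":0,"ay":0,"az":0,"jaw":1}]'
python3 -m jog '[{"tx":10,"ty":0,"tz":0,"ax":0,"ay":0,"az":0,"jaw":1},{"tx":10,"ty":0,"tz":0,"ax":0,"ay":0,"az":0,"jaw":1},{"tx":10,"ty":0,"tz":0,"ax":0,"ay":0,"az":0,"jaw":1}]'
python3 -m jog '[{"tx":9,"ty":0,"tz":0,"ax":0,"ay":0,"az":0,"jaw":1},{"tx":9,"ty":0,"tz":0,"ax":0,"ay":0,"az":0,"jaw":1},{"tx":9,"ty":0,"tz":0,"ax":0,"ay":0,"az":0,"jaw":1}]'
python3 - <<'E'
from h import *
c=cap('side'); save(c,'s6.png',(160,200,420,420),2.2)
E
```

```text
time_s: 22.45
eef_pos: [532.7, 179.5, 114.6]
ee_rot: [-0.001, 1.0, 0.003, -0.0]
force: [-0.2, -0.0, 0.7]
grip_width: 0.002
grip_force: 0.0
time_s: 22.82
eef_pos: [561.3, 180.3, 114.2]
ee_rot: [-0.001, 1.0, 0.003, -0.001]
force: [0.2, -0.4, -0.4]
grip_width: -0.004
grip_force: 0.0
time_s: 23.2
eef_pos: [588.3, 180.4, 113.7]
ee_rot: [-0.001, 1.0, 0.003, -0.002]
force: [0.5, 0.6, -0.1]
grip_width: -0.001
grip_force: 0.0
```

View pics/s6.png

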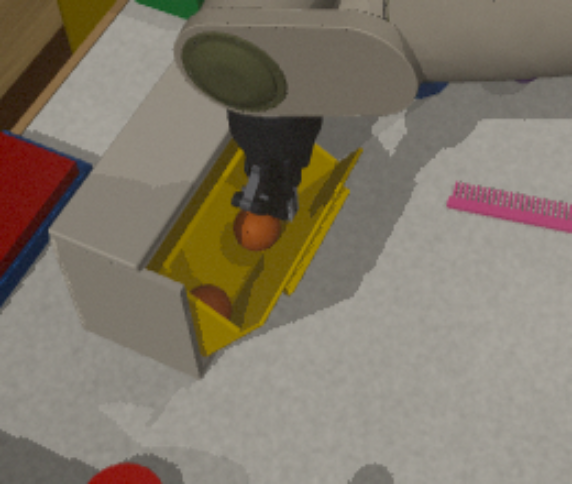

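The fingers look to be over the bin's mouth (crop (265,195)) with the lip unmoved at (320,240), so something is off. I'll measure the panel and the fingers.

Run:
```python
from h import *
print(T_tool()[:3,3])
for n in('side','scene'):
    c=cap(n);P=cloud(c);hsv=cv2.cvtColor(c['color'],cv2.COLOR_RGB2HSV)
    m=(c['depth']>0)&(hsv[...,0]>20)&(hsv[...,0]<35)&(hsv[...,1]>150)&(P[...,0]>500)&(P[...,0]<700)&(P[...,1]>60)&(P[...,1]<300)
    y=P[m]
    for lo in range(530,680,10):
        k=(y[:,0]>=lo)&(y[:,0]<lo+10)
        if k.sum()>5: print(n,lo,k.sum(),np.percentile(y[k,2],[2,50,98]).round(0),np.percentile(y[k,1],[2,98]).round(0))
    m=(c['depth']>0)&(c['color'].max(-1)<45)&(P[...,0]>500)&(P[...,0]<680)&(P[...,1]>120)&(P[...,1]<260)&(P[...,2]>60)
    b=P[m]; print(n,'dark',len(b), b.min(0) if len(b) else '', [b[b[:,2]<z].mean(0).round(0) for z in (130,150) if (b[:,2]<z).any()])
```

```text
[589.017 180.233 113.569]
side 550 318 [123. 128. 137.] [100. 272.]
side 560 286 [124. 133. 138.] [ 89. 283.]
side 570 210 [107. 115. 123.] [ 91. 283.]
side 580 211 [ 91. 100. 107.] [ 84. 284.]
side 590 252 [ 75.  86. 107.] [ 82. 284.]
side 600 285 [ 60.  72. 115.] [ 82. 285.]
side 610 250 [ 43.  57. 117.] [ 83. 285.]
side 620 221 [ 27.  48. 125.] [ 83. 285.]
side 630 156 [ 25.  30. 128.] [163. 284.]
side 640 123 [30. 36. 58.] [171. 230.]
side 650 285 [ 38. 142. 147.] [141. 277.]
side 660 305 [ 43.  51. 144.] [140. 270.]
side 670 359 [ 49.  56. 128.] [112. 257.]
side dark 1150 [553.042 143.087 150.951] []
scene 550 36 [131. 135. 137.] [ 87. 280.]
scene 560 535 [116. 128. 138.] [ 83. 277.]
scene 570 640 [101. 112. 125.] [ 82. 277.]
scene 580 616 [ 84.  96. 110.] [ 90. 277.]
scene 590 497 [ 73.  82. 173.] [101. 279.]
scene 600 42 [ 83. 110. 407.] [111. 280.]
scene 610 29 [ 96. 115. 416.] [112. 281.]
scene 620 24 [110. 124. 406.] [115. 280.]
scene 630 8 [125. 132. 361.] [ 81. 282.]
scene dark 1982 [500.111 120.02  149.062] [array([596., 177., 149.])]
```

Run:
```python
from h import *
c=cap('side');P=cloud(c)
for v in range(280,306,2): print(v,[ (tuple(c['color'][v,u]),P[v,u].round(0)) for u in (274,280,286)])
w=c['camera_from_world']
for X in ([589,180,114],[589,180,130],[589,180,150]):
    q=w@[*X,1]; print(X, c['cx']+c['fx']*q[0]/-q[2], c['cy']-c['fy']*q[1]/-q[2])
```

```text
280 [((np.uint8(92), np.uint8(91), np.uint8(92)), array([593., 220., 246.])), ((np.uint8(42), np.uint8(38), np.uint8(39)), array([581., 220., 254.])), ((np.uint8(35), np.uint8(30), np.uint8(25)), array([579., 204., 234.]))]
282 [((np.uint8(93), np.uint8(93), np.uint8(93)), array([591., 224., 246.])), ((np.uint8(34), np.uint8(34), np.uint8(32)), array([581., 221., 248.])), ((np.uint8(33), np.uint8(29), np.uint8(27)), array([579., 203., 226.]))]
284 [((np.uint8(95), np.uint8(94), np.uint8(95)), array([589., 227., 246.])), ((np.uint8(37), np.uint8(32), np.uint8(31)), array([598., 195., 199.])), ((np.uint8(41), np.uint8(35), np.uint8(35)), array([584., 197., 209.]))]
286 [((np.uint8(92), np.uint8(91), np.uint8(92)), array([589., 229., 241.])), ((np.uint8(33), np.uint8(32), np.uint8(25)), array([596., 199., 199.])), ((np.uint8(34), np.uint8(30), np.uint8(28)), array([586., 193., 197.]))]
288 [((np.uint8(91), np.uint8(92), np.uint8(91)), array([587., 232., 241.])), ((np.uint8(49), np.uint8(46), np.uint8(47)), array([581., 223., 232.])), ((np.uint8(39), np.uint8(36), np.uint8(32)), array([5
[... 1278 characters left out ...]
, 157.,  76.])), ((np.uint8(83), np.uint8(46), np.uint8(25)), array([619., 146.,  66.]))]
302 [((np.uint8(152), np.uint8(80), np.uint8(33)), array([634., 169.,  80.])), ((np.uint8(136), np.uint8(70), np.uint8(27)), array([625., 162.,  76.])), ((np.uint8(85), np.uint8(46), np.uint8(21)), array([617., 150.,  64.]))]
304 [((np.uint8(156), np.uint8(86), np.uint8(40)), array([633., 172.,  77.])), ((np.uint8(135), np.uint8(68), np.uint8(25)), array([623., 165.,  73.])), ((np.uint8(87), np.uint8(46), np.uint8(25)), array([614., 156.,  66.]))]
[589, 180, 114] 290.3185002584113 304.57832066041044
[589, 180, 130] 289.8913164180373 300.1069868664253
[589, 180, 150] 289.34335768936603 294.37150216486856
```

Run:
```python
from h import *
for n in('scene','side'):
    c=cap(n);P=cloud(c);hsv=cv2.cvtColor(c['color'],cv2.COLOR_RGB2HSV)
    m=(c['depth']>0)&(hsv[...,1]<100)&(abs(P[...,0]-590)<45)&(abs(P[...,1]-180)<40)&(P[...,2]>95)&(P[...,2]<190)
    b=P[m]; print(n,len(b))
    for z in range(95,190,8):
        k=(b[:,2]>=z)&(b[:,2]<z+8)
        if k.any(): print(z,k.sum(),b[k].min(0).round(0),b[k].max(0).round(0))
```

```text
scene 103
127 2 [555. 142. 133.] [557. 157. 134.]
135 1 [558. 148. 136.] [558. 148. 136.]
143 3 [593. 175. 145.] [598. 185. 150.]
151 20 [592. 173. 151.] [600. 191. 158.]
159 21 [586. 167. 159.] [599. 185. 167.]
167 23 [593. 172. 168.] [601. 190. 175.]
175 20 [592. 166. 176.] [600. 186. 183.]
183 13 [592. 167. 183.] [602. 201. 190.]
side 97
135 1 [583. 186. 142.] [583. 186. 142.]
143 7 [578. 180. 144.] [581. 188. 151.]
151 24 [577. 175. 151.] [592. 195. 159.]
159 22 [577. 174. 159.] [587. 196. 167.]
167 15 [578. 175. 167.] [584. 192. 173.]
175 13 [578. 176. 175.] [582. 194. 182.]
183 15 [576. 155. 185.] [583. 194. 190.]
```

The measured fingertips are at z≈143 although the TCP reads 114, so they slid just over the lip without touching it. I'll back out, go about 30 mm lower and push again.

```bash
python3 -m jog '[{"tx":0,"ty":0,"tz":-15,"ax":0,"ay":0,"az":0,"jaw":1},{"tx":-50,"ty":0,"tz":0,"ax":0,"ay":0,"az":0,"jaw":1},{"tx":-49,"ty":0,"tz":0,"ax":0,"ay":0,"az":0,"jaw":1},{"tx":0,"ty":0,"tz":44,"ax":0,"ay":0,"az":0,"jaw":1},{"tx":0,"ty":0,"tz":0,"ax":0,"ay":0,"az":0,"jaw":1}]'
python3 -m jog '[{"tx":30,"ty":0,"tz":0,"ax":0,"ay":0,"az":0,"jaw":1},{"tx":15,"ty":0,"tz":0,"ax":0,"ay":0,"az":0,"jaw":1},{"tx":10,"ty":0,"tz":0,"ax":0,"ay":0,"az":0,"jaw":1},{"tx":10,"ty":0,"tz":0,"ax":0,"ay":0,"az":0,"jaw":1}]'
python3 - <<'E'
from h import *
for n in('scene','side'):
    c=cap(n);P=cloud(c);hsv=cv2.cvtColor(c['color'],cv2.COLOR_RGB2HSV); x0,y0,_=T_tool()[:3,3]
    m=(c['depth']>0)&(hsv[...,1]<100)&(abs(P[...,0]-x0)<20)&(abs(P[...,1]-y0)<25)&(P[...,2]>70)&(P[...,2]<190)
    b=P[m]; print(n,len(b),np.sort(b[:,2])[:6].round(0), b[b[:,2]<150].min(0),b[b[:,2]<150].max(0))
    m=(c['depth']>0)&(hsv[...,0]>20)&(hsv[...,0]<35)&(hsv[...,1]>150)&(P[...,0]>500)&(P[...,0]<640)&(P[...,1]>60)&(P[...,1]<300)&(P[...,2]>118)
    y=P[m]; print('yellow top minx',np.percentile(y[:,0],[1,5,20]),'z',np.percentile(y[:,2],[90,99]))
E
```

```text
time_s: 24.12
eef_pos: [487.3, 179.8, 84.3]
ee_rot: [-0.001, 1.0, 0.003, -0.004]
force: [-0.3, -0.2, 0.8]
grip_width: 0.0
grip_force: 0.0
time_s: 24.62
eef_pos: [554.3, 180.3, 85.7]
ee_rot: [-0.001, 1.0, 0.003, -0.001]
force: [0.4, -0.8, 0.0]
grip_width: 0.002
grip_force: 0.4
scene 182 [126. 127. 127. 129. 131. 132.] [549.025 165.536 125.736] [574.405 195.875 149.896]
yellow top minx [558.335 574.986 578.264] z [144.13  382.129]
side 197 [117. 120. 120. 121. 122. 122.] [545.37  172.088 116.794] [558.898 193.49  148.719]
yellow top minx [569.556 570.003 573.503] z [145.042 147.95 ]
```

The lip is now moving with the fingers, so I'll continue.

```bash
python3 -m jog '[{"tx":9,"ty":0,"tz":0,"ax":0,"ay":0,"az":0,"jaw":1},{"tx":9,"ty":0,"tz":0,"ax":0,"ay":0,"az":0,"jaw":1},{"tx":9,"ty":0,"tz":0,"ax":0,"ay":0,"az":0,"jaw":1},{"tx":9,"ty":0,"tz":0,"ax":0,"ay":0,"az":0,"jaw":1}]'
python3 -m jog '[{"tx":5,"ty":0,"tz":0,"ax":0,"ay":0,"az":0,"jaw":1},{"tx":4,"ty":0,"tz":0,"ax":0,"ay":0,"az":0,"jaw":1},{"tx":0,"ty":0,"tz":0,"ax":0,"ay":0,"az":0,"jaw":1}]'
python3 -m jog '[{"tx":3,"ty":0,"tz":0,"ax":0,"ay":0,"az":0,"jaw":1},{"tx":0,"ty":0,"tz":0,"ax":0,"ay":0,"az":0,"jaw":1}]'
python3 -m jog '[{"tx":2,"ty":0,"tz":0,"ax":0,"ay":0,"az":0,"jaw":1},{"tx":0,"ty":0,"tz":0,"ax":0,"ay":0,"az":0,"jaw":1}]'
```

```text
time_s: 25.22
eef_pos: [590.3, 180.4, 84.6]
ee_rot: [-0.001, 1.0, 0.003, -0.002]
force: [-0.2, 0.0, -0.3]
grip_width: 0.0
grip_force: 0.1
time_s: 25.6
eef_pos: [598.7, 180.5, 84.6]
ee_rot: [-0.001, 1.0, 0.003, -0.002]
force: [0.6, -0.2, 0.5]
grip_width: -0.0
grip_force: 0.0
time_s: 25.85
eef_pos: [601.7, 180.5, 84.7]
ee_rot: [-0.001, 1.0, 0.003, -0.002]
force: [0.1, 1.5, -0.6]
grip_width: 0.001
grip_force: 0.0
time_s: 26.1
eef_pos: [603.7, 180.5, 84.6]
ee_rot: [-0.001, 1.0, 0.003, -0.002]
force: [-0.6, 0.4, 0.6]
grip_width: 0.001
grip_force: 0.0
```

```bash
python3 -m jog '[{"tx":2,"ty":0,"tz":0,"ax":0,"ay":0,"az":0,"jaw":1},{"tx":0,"ty":0,"tz":0,"ax":0,"ay":0,"az":0,"jaw":1}]' |grep -E "pos|force"
python3 -m jog '[{"tx":2,"ty":0,"tz":0,"ax":0,"ay":0,"az":0,"jaw":1},{"tx":0,"ty":0,"tz":0,"ax":0,"ay":0,"az":0,"jaw":1}]'|grep -E "pos|force"
python3 - <<'E'
from h import *
c=cap('side')
for n in('scene','side'):
    c=cap(n);P=cloud(c);hsv=cv2.cvtColor(c['color'],cv2.COLOR_RGB2HSV)
    m=(c['depth']>0)&(hsv[...,0]>20)&(hsv[...,0]<35)&(hsv[...,1]>150)&(P[...,0]>500)&(P[...,0]<640)&(P[...,1]>60)&(P[...,1]<300)
    y=P[m]
    for z in range(0,170,15):
        k=(y[:,2]>=z)&(y[:,2]<z+15)
        if k.sum()>5: print(n,z,k.sum(),np.percentile(y[k,0],[2,50,98]).round(0))
E
```

```text
eef_pos: [604.7, 180.5, 84.6]
force: [-6.3, -1.2, 2.6]
grip_force: 3.0
eef_pos: [604.5, 180.5, 84.6]
force: [-19.8, -2.8, 8.9]
grip_force: 9.4
scene 105 8 [628. 629. 630.]
scene 120 308 [628. 630. 632.]
scene 135 433 [617. 630. 632.]
scene 150 232 [620. 629. 632.]
side 15 95 [626. 628. 630.]
side 30 186 [626. 628. 629.]
side 45 190 [626. 628. 630.]
side 60 167 [627. 628. 629.]
side 75 149 [626. 628. 629.]
side 90 132 [627. 628. 630.]
side 105 118 [626. 628. 630.]
side 120 66 [627. 628. 629.]
side 135 154 [617. 627. 631.]
side 150 105 [621. 629. 633.]
```

The panel is upright at x=628, flush with the case, and it has reached its stop. I'll back off and check.

```bash
python3 -m jog '[{"tx":-10,"ty":0,"tz":0,"ax":0,"ay":0,"az":0,"jaw":1},{"tx":-50,"ty":0,"tz":0,"ax":0,"ay":0,"az":0,"jaw":1},{"tx":-50,"ty":0,"tz":0,"ax":0,"ay":0,"az":0,"jaw":1},{"tx":-30,"ty":0,"tz":-50,"ax":0,"ay":0,"az":0,"jaw":1},{"tx":0,"ty":0,"tz":-50,"ax":0,"ay":0,"az":0,"jaw":1}]'
python3 - <<'E'
from h import *
c=cap('side');save(c,'end.png');P=cloud(c);hsv=cv2.cvtColor(c['color'],cv2.COLOR_RGB2HSV)
m=(c['depth']>0)&(hsv[...,0]>20)&(hsv[...,0]<35)&(hsv[...,1]>150)&(P[...,0]>500)&(P[...,0]<640)&(P[...,1]>60)&(P[...,1]<300)
y=P[m]
for z in range(15,170,30):
    k=(y[:,2]>=z)&(y[:,2]<z+15); print(z,k.sum(),np.percentile(y[k,0],[2,50,98]).round(0))
E
```

```text
time_s: 27.38
eef_pos: [466.0, 179.7, 186.5]
ee_rot: [-0.001, 1.0, 0.003, -0.002]
force: [0.7, 0.3, 1.3]
grip_width: -0.003
grip_force: 0.0
15 100 [627. 628. 629.]
45 215 [627. 628. 629.]
75 231 [627. 628. 630.]
105 193 [626. 628. 630.]
135 424 [617. 624. 629.]Traceback (most recent call last):
  File "<stdin>", line 6, in <module>
    return _quantile_unchecked(
        a, q, axis, out, overwrite_input, method, keepdims, weights)
    return _ureduce(a,
                    func=_quantile_ureduce_func,
    ...<5 lines>...
                    overwrite_input=overwrite_input,
                    method=method)
    r = func(a, **kwargs)
    result = _quantile(arr,
                       quantiles=q,
    ...<2 lines>...
                       out=out,
                       weights=wgt)
    slices_having_nans = np.isnan(arr[-1, ...])
                                  ~~~^^^^^^^^^
IndexError: index -1 is out of bounds for axis 0 with size 0
```

View pics/end.png

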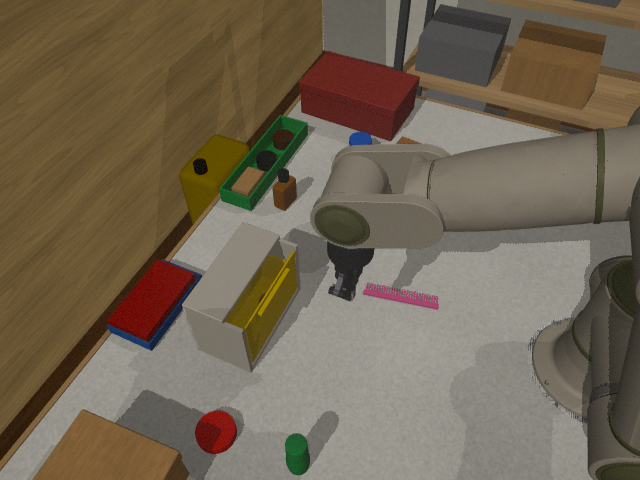

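The bin is shut at (270,300) with its panel flush, a ball shows through the gap at (262,298), the gripper is clear, and the bystanders in view haven't moved. The jug is hidden behind the arm but was left standing.

Run:
```python
from h import *
p=jugpts(5); p=p[(p[:,1]<-20)]; print(len(p),np.percentile(p,[1,50,99],axis=0))
from rig import finish_job
print(finish_job())
```

```text
3937 [[ 542.564 -241.129    6.091]
 [ 573.454 -137.267   76.523]
 [ 648.504  -47.264  117.237]]
the job is handed in; nothing more can be done
None
```

The job is handed in: both cedar balls were poured into the yellow bin, the empty jug stands upright and released on the ledge, and the bin is pushed fully shut. No bystander I could see had moved; the arm hid the brush and part of the cream jar in the last picture.

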